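# Stack the insert tray and its cover, then swing the spring clamp over them

### The arm

A 6-joint arm with a two-finger parallel gripper is mounted at the origin on the work surface. World frame = base frame: x ahead of the robot, y to its left, z up, the work surface at z = 0. Lengths are in m, angles in rad, forces in N, time in s.
With the tool pointing down it reaches from about 0.25 to 0.8 m from the base axis. Payload 8.5 kg.
Tool frame: the origin (TCP) lies midway between the tips of the shut fingers; the grasp point (between the pads) lies 19 mm behind it; z points along the fingers, y is the direction in which the jaws open and shut (so a half turn about z gives the same grasp; the last joint's range is limited). The gripper opens to 85 mm and grips with 20 to 120 N. Pads are 22 mm wide; open, the fingers measure 114 mm over their backs; the gripper's body (76 mm by 85 mm) begins 54 mm behind the grasp point. The pads swing forward as they close: fully open they stand 13 mm farther back than shut.
Start: joints at [1.185, 0.238, -0.013, 1.319, 0, 1.571], TCP at [0.198, 0.486, 0.197] pointing down, gripper open.
Joint ranges: [-2.66, 2.66], [-1.03, 1.9], [-1.14, 1.46], [-1.82, 2.27], [-1.45, 1.34], [-3.14, 3.14]. Speed limits (rad/s): [2.22, 2.22, 2.79, 3.14, 3.14, 3.14].

### API

Orientations are given as a unit quaternion [x, y, z, w].
In Python, from plant import sensors, grab_frame, camera_params, r gives the robot as it stands.
- The arm moves only by the shell command python3 -m creep 'ROWS'. ROWS is JSON, a list of rows, each a list of 5 numbers: the shift along the tool's x, y, z in m, then the turn about the tool's z in rad, then the finger opening in m, from 0 to 0.0854. A call has 1 to 20 rows; each row is the pose to reach, as a shift and turn from the pose commanded when the call began, along the tool's axes at that moment; what a row does not reach only later rows make up. A row lasts 1/10 s, in which the tool goes at most 50 mm and 8.59 degrees, less where a joint would pass 70% of its speed; a pose out of reach is approached as far as the arm can. A call with a gripper value outside its range is refused whole. The fingers move at their own pace and stop on an object; the grip force is fixed at half the most. Time passes only in rows, so rows that repeat a pose let the fingers close. It gives the time, the measured TCP pose, the force and the opening at its end, in the units of the state.
- sensors.state(): the state, without advancing time (a new reading comes with each control period).
- grab_frame(name): name is "scene" or "top" or "wrist"; returns the picture (384x512x3 uint8, red, green, blue); there is no depth.
- camera_params(name): a dict with "K" (3x3 intrinsics, pixels), "camera_from_world" (4x4, takes a point from world to camera coordinates). Camera axes: x right, y down, z forward; pixel columns grow to the right and rows downward; lengths in m; the calibration is good to about 2 mm. A picture is of the moment at which its call begins: read the wrist's pose just before it. camera_params takes no time and is no camera call; for the wrist camera it gives the pose at the moment of the call.
- r.hand_in(): hands the job in, once; it reports no verdict.
The state is a dict: "time": time; "qpos": joint angles; "joint_velocities": joint speeds; "joint_torque": joint torques, N m; "tool_pos": TCP position; "orientation": TCP orientation; "wrist_force": force on the tool from outside, world axes, zero at the start; "moment": the same for the moment, N m; "grip_width": opening from 0.0 (shut) to 1.0 (fully open).
Only numpy, scipy, OpenCV 4.12 (cv2) and the standard library are available. Lean on these libraries where they do the work, as an engineer would, in place of code of your own. Each camera call takes 0.05 s, during which the arm holds its last target.

### The job

Stack the cutting-insert storage: gently lower the green insert tray onto the dark tray fixed on the base plate, and then the plain slate-blue cover onto the green tray, with the chamfered corners lined up so that each skirt drops right down flush over the one below. Then pull the spring collar on the post up, turn it until its yellow arm points straight over the stack, and let it down so that the arm holds the cover. Keep the green tray level and leave the other things on the shelf where they are.

Things in the scene. Friction and masses are not known exactly. Their poses are not given: they have to be found in the camera images.
- base: Fixed steel base plate, 185 (x) by 76 by 8 mm, carrying a dark-grey bottom tray of the same 100 x 56 mm chamfered outline as the loose plates and, beyond its chamfered end, a post with a spring collar. Origin: on the table under the bottom tray's centre; x along the tray towards its chamfered end and the post. Plate spans x -69 to +116 mm. Post axis: x = +85 mm, y = 0.
- tray_seat (a point): Where the green tray's origin belongs: centre of the bottom tray's shoulder, 28 mm above the table, axes as base. Around it stands the bottom tray's pale land with gold inserts, 91 x 47 mm, 7 mm high, chamfered alike, upper 5 mm tapering in by 2.5 mm a side. Seated plates have their x along this x.
- cover_seat (a point): Where the cover's origin belongs once the green tray is seated: 48 mm above the table, over tray_seat, same axes. The seated cover's top is 68 mm above the table.
- tray: Loose green insert tray, 0.14-0.28 kg: 100 (x) by 56 (y) mm, both +x corners cut by 14 mm chamfers, -x corners square; skirt 20 mm high, then a tapered pale land 91 x 47 x 7 mm with fixed gold inserts. Below, a cavity 94 x 50 mm, 9 mm deep (3 mm wall), chamfered alike, fits over the land of the tray below with 1.5 mm play all round. Origin: centre of the underside.
- cover: Loose slate-blue cover, 0.07-0.14 kg: 100 (x) by 56 (y) mm, both +x corners cut by 14 mm chamfers, -x corners square; 20 mm high, flat top. Below, the same cavity as the green tray (94 x 50 mm, 9 mm deep, chamfered), which fits over the green tray's land with 1.5 mm play all round. Origin: centre of the underside.
- collar_grip (a point): Point on the axis of the spring collar, a ribbed upright steel cylinder 30 mm across reaching from 22 mm below this point to 14 mm above it; 88 mm above the table when down. Grip it from above across its diameter. The yellow arm at its lower end is 14 mm wide, 8 mm thick, reaches 60 mm from the axis; underside 58 mm above the table when down. A red mark on top points like the arm.
- collar_lift (a joint): Lift of collar and arm, m: 0 = down, 0.024 = fully up, 0.010 = arm resting on the seated cover, so that it must be above 0.010 (0.016 to 0.020 is ample) to swing over the cover. A spring pulls it down: 3 N at 0, 4.5 N at 0.010, 6 N at 0.020, and it weighs 1.1 N besides.
- collar_turn (a joint): Turn of collar and arm about the post, rad: 0 (hard stop) = arm along the base's -x, straight over the stack; positive is anticlockwise from above, 1.57 = arm along the base's -y, clear of the stack. Starts between 1.05 and 1.45: close it clockwise seen from above. Slight friction (0.03 N m); stays where left.
- toolholder: Loose bystander, steel turning toolholder about 125 mm long (x), 26 mm wide, 20 mm high. Origin: centre of the underside.
- nylon_block: Loose bystander, off-white nylon block 70 x 130 x 24 mm. Origin: centre of the underside.
- tube_case: Loose bystander, green and pale square plastic tube 18 x 100 x 18 mm, long along y. Origin: centre of the underside.
- collet: Loose bystander, standing steel collet, 32 mm diameter, 35 mm high. Origin: centre of the underside.
- plastic_case: Loose bystander, small grey plastic case 60 x 50 x 22 mm. Origin: centre of the underside.
- end_mill: Loose bystander, lying steel end mill 90 mm long (x), 16 mm diameter. Origin: under its middle, on the table.
There are look-alikes about, which are no part of the job. What is shaped like the tray but orange or red is not meant.

How it is judged:
On the way, in this order (a step that is already met when the one before it is completed fails the run):
1. the green tray is seated on the bottom tray (x of tray in the frame of base between -0.004 and 0.004 m and y of tray in the frame of base between -0.004 and 0.004 m and z of tray in the frame of base between 0.026 and 0.03 m and angle between the x axis of tray and the x axis of base, either way round below 0.07 rad and angle between tray's own z axis and vertical below 0.04 rad and linear speed of tray below 0.02 m/s), for 0.2 s.
2. the cover is seated on the green tray (all of step 1 and x of cover in the frame of base between -0.004 and 0.004 m and y of cover in the frame of base between -0.004 and 0.004 m and z of cover in the frame of base between 0.046 and 0.05 m and angle between the x axis of cover and the x axis of base, either way round below 0.07 rad and angle between cover's own z axis and vertical below 0.04 rad and linear speed of cover below 0.02 m/s), for 0.2 s.
3. the collar has been pulled up and its arm turned in over the cover (value of joint collar_turn below 0.25 rad and value of joint collar_lift above 0.0075 m), for 0.1 s.
At the end, for the whole second after the job is handed in: Green tray down on the bottom tray, cover down on the green tray, chamfered ends together (each within 4 mm sideways, 2 mm in height, 0.07 rad, level, at rest); collar let down with its yellow arm resting on the cover, within 0.25 rad of straight over the stack; nothing held (all of step 2 and all of step 3 and value of joint collar_lift below 0.0125 m); the robot touches nothing.
It fails at once if the green tray is tilted by more than about 25 degrees (angle between tray's own z axis and vertical above 0.45 rad).
It fails at once if the green tray is dropped or rammed onto the bottom tray (over 60 N) (contact force between tray and base above 60 N).
It fails at once if the cover is dropped or rammed onto the green tray (over 60 N) (contact force between cover and tray above 60 N).
It fails at once if another thing on the shelf is shifted by more than 30 mm (distance of any of toolholder, nylon_block, tube_case, collet, plastic_case, end_mill from where it was at the start of the episode above 0.03 m).
It also fails if it takes over 72 s, if anything falls off the work surface, if the arm or the gripper's body presses on something with over 40 N, if the wrist force passes 120 N, or if a joint passes its speed limit or range.

## Working session

There is one attempt and no reset: what is moved stays moved. The work goes in short steps, Python scripts to look and compute and a shell command to move; the robot and the scene stay as the last step left them, time stands still between calls to the robot, and variables do not carry over. Pictures are saved under pics/ and viewed, and the job is handed in when it is done.

```bash
ls; mkdir -p pics; python3 - <<'E'
from plant import sensors, grab_frame, camera_params, r
import cv2
print(sensors.state())
for n in ["scene","top"]:
    im=grab_frame(n); cv2.imwrite(f"pics/{n}0.png",im[:,:,::-1])
    p=camera_params(n); print(n,p)
E
```

```text
pics
{'time': 0.0, 'qpos': array([ 1.18498191e+00,  2.38769823e-01, -1.42542224e-02,  1.31919684e+00,
       -2.42359117e-05,  1.57082851e+00]), 'joint_velocities': array([-0.00108931, -0.00020188,  0.00024361, -0.00083383,  0.00019534,
       -0.00054414]), 'joint_torque': array([ 4.19222606e-04, -5.38784373e+01,  3.46437228e+01,  1.82270125e-02,
        6.32680008e-05,  3.59620549e-05]), 'tool_pos': array([0.19739778, 0.48597538, 0.19618342]), 'orientation': array([ 1.91728718e-01,  9.81447702e-01, -7.01392005e-04, -1.24648641e-04]), 'wrist_force': array([ 0.27471153,  0.05941211, -0.9596606 ]), 'moment': array([-0.00551708,  0.01988667, -0.02971267]), 'grip_width': 0.9991206719333888}
scene {'K': array([[363.44867105,   0.        , 254.46275259],
       [  0.        , 363.44867105, 191.46758728],
       [  0.        ,   0.        ,   1.        ]]), 'camera_from_world': array([[ 0.27560634,  0.96104327, -0.02090405, -0.12545647],
       [ 0.64968931, -0.20225623, -0.73280026, -0.31444711],
       [-0.70848073,  0.18838326, -0.68012264,  1.34396379],
       [ 0.        ,  0.        ,  0.        ,  1.        ]])}
top {'K': array([[380.30887856,   0.        , 261.10576269],
       [  0.        , 380.30887856, 192.07994747],
       [  0.        ,   0.        ,   1.        ]]), 'camera_from_world': array([[-0.02151752, -0.99976011, -0.00408879,  0.00274153],
       [-0.99546769,  0.02180372, -0.09256717,  0.55268015],
       [ 0.09263411,  0.00207844, -0.99569805,  1.14152463],
       [ 0.        ,  0.        ,  0.        ,  1.        ]])}
```

View pics/scene0.png

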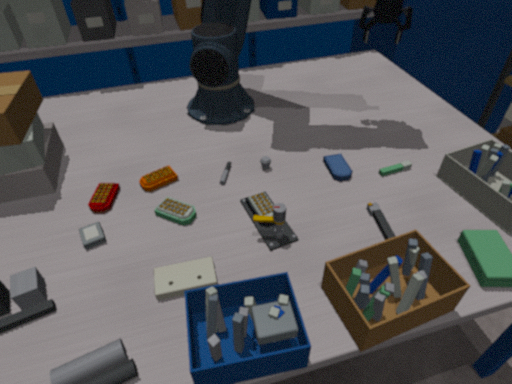

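View pics/top0.png

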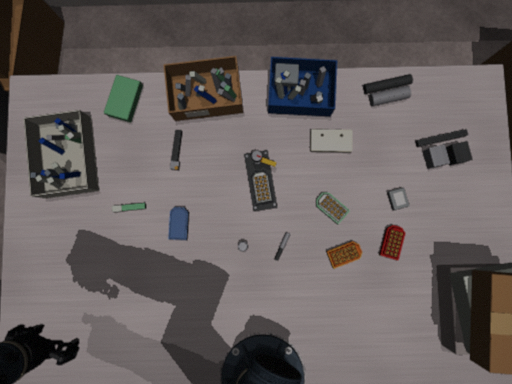

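```bash
python3 - <<'E'
import cv2
a=cv2.imread('pics/top0.png')
cv2.imwrite('pics/top0a.png',cv2.resize(a[100:340,60:260],None,fx=2.5,fy=2.5,interpolation=cv2.INTER_CUBIC))
cv2.imwrite('pics/top0b.png',cv2.resize(a[100:340,250:450],None,fx=2.5,fy=2.5,interpolation=cv2.INTER_CUBIC))
E
```

```text
(no output)
```

View crops.

The top view shows the base plate at about (261,180) with its collar at (256,156). The green tray is at (332,207), the blue cover at (179,223), and the orange and red look-alikes at (344,254) and (393,242). I'll zoom in next.

View pics/top0a.png

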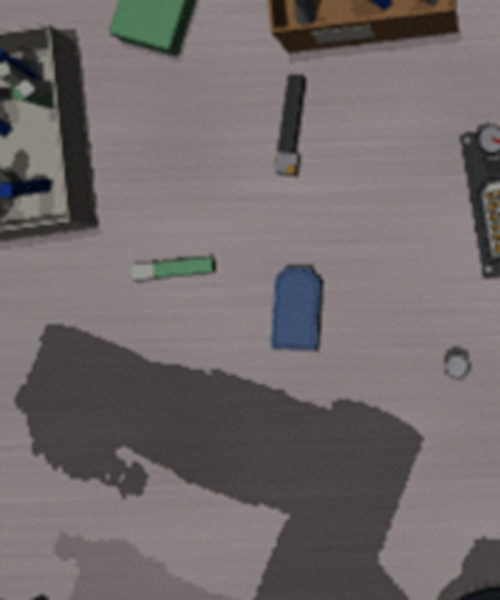

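View pics/top0b.png

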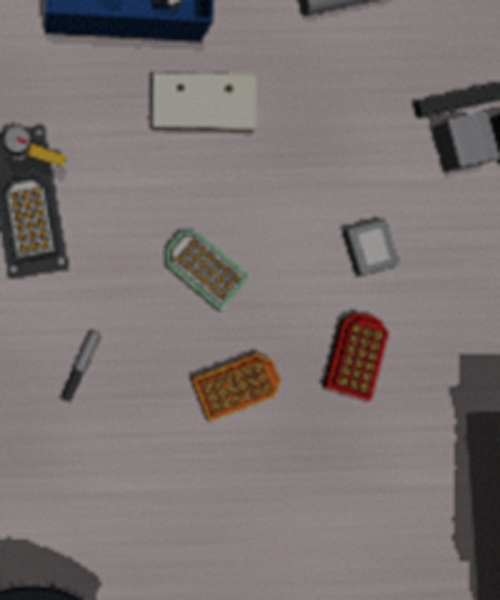

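```bash
cat > h.py <<'E'
import numpy as np, cv2
from scipy.optimize import minimize
from scipy.spatial.transform import Rotation as R
OUT=np.array([[-.05,-.028],[.036,-.028],[.05,-.014],[.05,.014],[.036,.028],[-.05,.028]])
PL=np.array([[-.069,-.038],[.116,-.038],[.116,.038],[-.069,.038]])
LAND=np.array([[-.0455,-.0235],[.0315,-.0235],[.0455,-.0095],[.0455,.0095],[.0315,.0235],[-.0455,.0235]])
def proj(P,cam):
    P=np.atleast_2d(P); T=cam['camera_from_world']; q=P@T[:3,:3].T+T[:3,3]; q=q@cam['K'].T
    return q[:,:2]/q[:,2:]
def unproj(uv,z,cam):
    uv=np.atleast_2d(uv).astype(float); T=cam['camera_from_world']; Rm=T[:3,:3]; c=-Rm.T@T[:3,3]
    d=np.c_[uv,np.ones(len(uv))]@np.linalg.inv(cam['K']).T@Rm
    s=(z-c[2])/d[:,2]; return c+d*s[:,None]
def place(out,x,y,th,z):
    c,s=np.cos(th),np.sin(th)
    return np.c_[x+c*out[:,0]-s*out[:,1], y+s*out[:,0]+c*out[:,1], np.full(len(out),z)]
def rend(p,out,zs,cam,shape,ss=4):
    pts=np.vstack([proj(place(out,*p,z),cam) for z in zs])
    hull=cv2.convexHull(pts.astype(np.float32))[:,0]
    m=np.zeros((shape[0]*ss,shape[1]*ss),np.uint8)
    cv2.fillPoly(m,[np.round(((hull+.5)*ss-.5)*16).astype(np.int32)],255,shift=4)
    return cv2.resize(m,(shape[1],shape[0]),interpolation=cv2.INTER_AREA).astype(float)/255
def fit(mask,p0,out,zs,cam):
    mk=mask.astype(float)
    f=lambda q:np.abs(rend((q[0]/1e3,q[1]/1e3,q[2]/100),out,zs,cam,mk.shape)-mk).sum()
    q0=np.array([p0[0]*1e3,p0[1]*1e3,p0[2]*100])
    best=None
    for k in range(2):
        sim=np.vstack([q0,q0+[8,0,0],q0+[0,8,0],q0+[0,0,15]])
        res=minimize(f,q0,method='Nelder-Mead',options=dict(initial_simplex=sim,xatol=.02,fatol=.1)); q0=res.x
    return (q0[0]/1e3,q0[1]/1e3,q0[2]/100),res.fun,mk.sum()
def comp(m,uv):
    m=cv2.morphologyEx(m.astype(np.uint8),cv2.MORPH_CLOSE,np.ones((5,5)))
    n,l,s,c=cv2.connectedComponentsWithStats(m)
    i=1+np.argmin(np.linalg.norm(c[1:]-uv,axis=1)+1000*(s[1:,4]<60)); 
    w=(l==i).astype(np.uint8); cs,_=cv2.findContours(w,0,1); o=w*0; cv2.drawContours(o,cs,-1,1,-1); return o
E
python3 - <<'E'
from h import *
from plant import camera_params
a=cv2.imread('pics/top0.png'); b=cv2.imread('pics/scene0.png')
for n,im,uvs in (('top',a,{'g':(332,207),'b':(179,223),'p':(261,180)}),('scene',b,{'g':(176,211),'b':(338,167)})):
    cam=camera_params(n)
    hsv=cv2.cvtColor(im,cv2.COLOR_BGR2HSV); H,S,V=[hsv[...,i].astype(int) for i in range(3)]
    for k,uv in uvs.items():
        m={'g':(H>50)&(H<95)&(S>50),'b':(H>100)&(H<125)&(S>90),'p':(V<80)}[k]
        m=comp(m,uv)
        if k=='b': m=comp((H>100)&(H<125)&(S>90)&(V>30),uv)
        x0=unproj(uv,.02,cam)[0]
        best=min((fit(m,(x0[0],x0[1],t),PL if k=='p' else OUT,(0,.008) if k=='p' else (0,.02),cam) for t in np.arange(0,6.28,.7)),key=lambda r:r[1])
        print(n,k,x0.round(4),np.round(best[0],4),best[1:])
E
```

```text
top g [ 0.5024 -0.2259  0.02  ] [ 0.5057 -0.2237  0.8664] (np.float64(525.9490196078432), np.float64(85.0))
top b [0.4635 0.2443 0.02  ] [0.4636 0.2484 0.0035] (np.float64(79.07058823529411), np.float64(543.0))
top p [ 0.5907 -0.0097  0.02  ] [ 0.5695 -0.0099  0.1437] (np.float64(169.86274509803917), np.float64(1293.0))
scene g [ 0.5133 -0.2239  0.02  ] [ 0.5074 -0.2219  0.7527] (np.float64(544.4588235294118), np.float64(265.0))
scene b [0.4746 0.2436 0.02  ] [0.46   0.2512 6.1399] (np.float64(100.83529411764705), np.float64(469.0))
```

```bash
cat >> h.py <<'E'
def delta(target_xyz,yaw_jaw,st):
    """yaw_jaw: world direction angle desired for tool y axis (mod pi)."""
    Rm=R.from_quat(st['orientation']).as_matrix(); 
    d=Rm.T@(np.array(target_xyz)-st['tool_pos'])
    y=Rm[:,1]; cur=np.arctan2(y[1],y[0]); w=(yaw_jaw-cur+np.pi/2)%np.pi-np.pi/2
    print('cur',st['tool_pos'].round(4),'yaw_y',round(cur,4),'z',Rm[:,2].round(4),'q6',st['qpos'].round(3))
    print('shift',d.round(4),'turn about tool z',round(-w,4),'alt',round(-w+np.pi,3),round(-w-np.pi,3)) # tool z down
E
python3 - <<'E'
from h import *
from plant import sensors,camera_params
st=sensors.state(); delta((.506,-.224,.22),.87+np.pi/2,st)
c=camera_params('wrist');T=c['camera_from_world'];print(c['K'].round(1), -T[:3,:3].T@T[:3,3]);
Rm=R.from_quat(st['orientation']).as_matrix();print((T[:3,:3]@Rm).round(3)); print(Rm.T@(-T[:3,:3].T@T[:3,3]-st['tool_pos']))
E
```

```text
cur [0.1974 0.486  0.1963] yaw_y 1.185 z [-5.0e-04 -1.2e-03 -1.0e+00] q6 [ 1.185  0.239 -0.014  1.319  0.     1.571]
shift [-0.5531 -0.5418 -0.0231] turn about tool z -1.2558 alt 1.886 -4.397
[[305.5   0.  256.4]
 [  0.  305.5 195.8]
 [  0.    0.    1. ]] [0.13647049 0.51098017 0.37395138]
[[ 0.     1.    -0.001]
 [-0.965  0.    -0.261]
 [-0.261  0.001  0.965]]
[ 6.58466632e-02 -5.66964989e-05 -1.77693648e-01]
```

```bash
python3 -m creep '[[-0.553,-0.542,-0.023,-1.256,0.085],[-0.553,-0.542,-0.023,-1.256,0.085],[-0.553,-0.542,-0.023,-1.256,0.085],[-0.553,-0.542,-0.023,-1.256,0.085],[-0.553,-0.542,-0.023,-1.256,0.085],[-0.553,-0.542,-0.023,-1.256,0.085],[-0.553,-0.542,-0.023,-1.256,0.085],[-0.553,-0.542,-0.023,-1.256,0.085],[-0.553,-0.542,-0.023,-1.256,0.085],[-0.553,-0.542,-0.023,-1.256,0.085],[-0.553,-0.542,-0.023,-1.256,0.085],[-0.553,-0.542,-0.023,-1.256,0.085],[-0.553,-0.542,-0.023,-1.256,0.085],[-0.553,-0.542,-0.023,-1.256,0.085],[-0.553,-0.542,-0.023,-1.256,0.085],[-0.553,-0.542,-0.023,-1.256,0.085],[-0.553,-0.542,-0.023,-1.256,0.085],[-0.553,-0.542,-0.023,-1.256,0.085],[-0.553,-0.542,-0.023,-1.256,0.085],[-0.553,-0.542,-0.023,-1.256,0.085]]'
python3 - <<'E'
from h import *
from plant import sensors,camera_params,grab_frame
import pickle
st=sensors.state(); c=camera_params('wrist'); im=grab_frame('wrist')[:,:,::-1]; cv2.imwrite('pics/w1.png',im); pickle.dump((st,c),open('w1.pkl','wb'))
delta((.506,-.224,.22),.87+np.pi/2,st)
E
```

```text
time: 2.1
tool_pos: [0.5054, -0.2231, 0.2196]
orientation: [-0.422, 0.907, 0.0, -0.0]
wrist_force: [-0.4, 0.1, 0.6]
grip_width: 1.003
cur [ 0.5054 -0.2231  0.2196] yaw_y 2.4413 z [-9.e-04  5.e-04 -1.e+00] q6 [-0.416  0.281  0.103  1.394  0.    -1.286]
shift [ 0.0003 -0.001  -0.0004] turn about tool z 0.0005 alt 3.142 -3.141
```

View pics/w1.png

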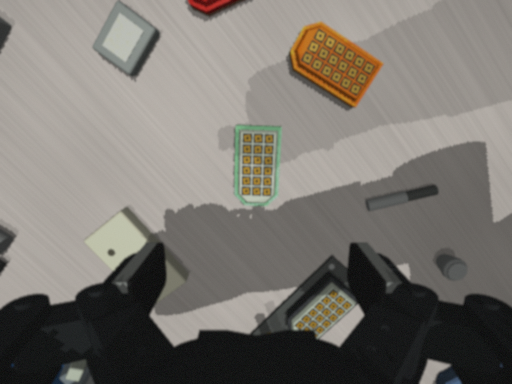

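The wrist view shows the green tray at about (258,163), upright in the image, with its chamfered end facing down. I'll fit its outline.

```bash
cat > fw.py <<'E'
from h import *
import pickle,sys
def go(name,kind,uv,th0,zs=(0,.02)):
    st,c=pickle.load(open(name+'.pkl','rb')); im=cv2.imread(f'pics/{name}.png')
    hsv=cv2.cvtColor(im,cv2.COLOR_BGR2HSV); H,S,V=[hsv[...,i].astype(int) for i in range(3)]
    m=((H>60)&(H<95)&(S>45)&(V>40)) if kind=='g' else ((H>100)&(H<128)&(S>80)&(V>30))
    m=comp(m,uv); x0=unproj(uv,.01,c)[0]
    b=min((fit(m,(x0[0],x0[1],t),OUT,zs,c) for t in (th0,th0+.15)),key=lambda r:r[1])
    print(name,kind,np.round(b[0],4),b[1:])
    o=im.copy(); o[m>0]=o[m>0]//2+np.array([0,0,127],np.uint8)
    for z in zs: cv2.polylines(o,[np.round(proj(place(OUT,*b[0],z),c)*16).astype(np.int32)],True,(255,255,0),1,cv2.LINE_AA,4)
    u,v=map(int,uv); cr=o[max(v-70,0):v+70,max(u-80,0):u+80]
    cv2.imwrite(f'pics/{name}_fit.png',cv2.resize(cr,None,fx=4,fy=4,interpolation=cv2.INTER_NEAREST))
    return b[0]
E
python3 - <<'E'
from fw import *
go('w1','g',(258,163),.87)
E
```

```text
w1 g [ 0.5043 -0.2231  0.8384] (np.float64(109.05882352941175), np.float64(3401.0))
```

View pics/w1_fit.png

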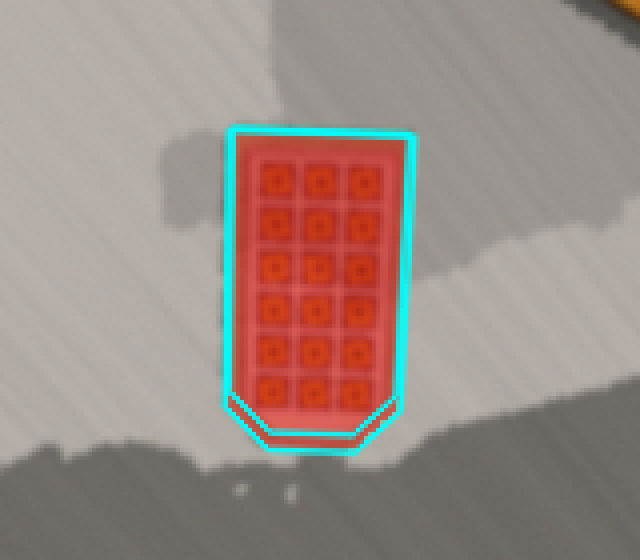

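```bash
python3 - <<'E'
from h import *
from plant import sensors
delta((.5043,-.2231,.0),.8384+np.pi/2,sensors.state())
E
```

```text
cur [ 0.5055 -0.2228  0.2199] yaw_y 2.4419 z [-4.e-04  2.e-04 -1.e+00] q6 [-0.415  0.28   0.103  1.394  0.    -1.286]
shift [0.0009 0.0006 0.2199] turn about tool z 0.0327 alt 3.174 -3.109
```

```bash
python3 -m creep '[[0.001,0.001,0.04,0.033,0.085],[0.001,0.001,0.085,0.033,0.085],[0.001,0.001,0.13,0.033,0.085],[0.001,0.001,0.165,0.033,0.085],[0.001,0.001,0.19,0.033,0.085],[0.001,0.001,0.205,0.033,0.085],[0.001,0.001,0.213,0.033,0.085],[0.001,0.001,0.219,0.033,0.085],[0.001,0.001,0.219,0.033,0.085]]'
python3 -m creep '[[0,0,0,0,0.05],[0,0,0,0,0.045],[0,0,0,0,0.045],[0,0,0,0,0.045],[0,0,0,0,0.045],[0,0,0,0,0.045]]'
```

```text
time: 3.05
tool_pos: [0.5046, -0.2236, 0.001]
orientation: [-0.407, 0.914, -0.0, 0.0]
wrist_force: [-0.2, -0.2, 0.8]
grip_width: 0.994
time: 3.65
tool_pos: [0.5045, -0.2241, 0.0009]
orientation: [-0.406, 0.914, -0.0, -0.0]
wrist_force: [-0.3, 0.7, -0.3]
grip_width: 0.526
```

```bash
python3 - <<'E'
from h import *
from plant import sensors,camera_params,grab_frame
im=grab_frame('wrist')[:,:,::-1]; cv2.imwrite('pics/w2.png',im)
b=grab_frame('scene')[:,:,::-1]; cv2.imwrite('pics/s2.png',cv2.resize(b[150:270,100:260],None,fx=4,fy=4,interpolation=cv2.INTER_CUBIC)); print(sensors.state()['grip_width'])
E
```

```text
0.5284669564534821
```

View pics/w2.png

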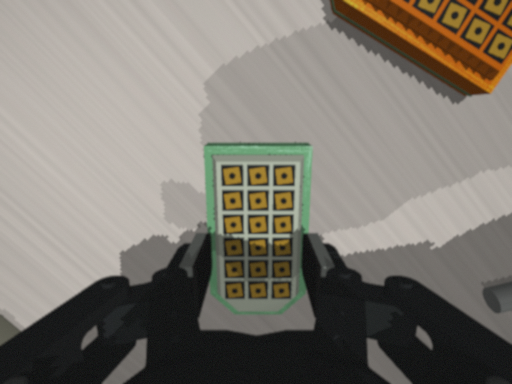

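View pics/s2.png

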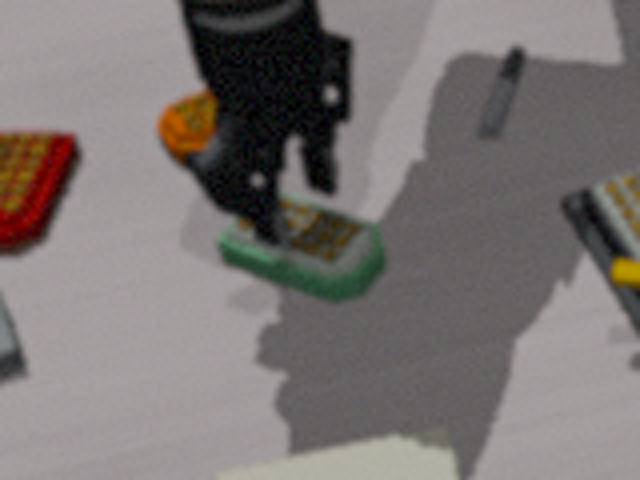

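```bash
python3 - <<'E'
from h import *
from plant import sensors,camera_params
st=sensors.state(); Rm=R.from_quat(st['orientation']).as_matrix()
for n in('wrist','scene'):
  c=camera_params(n)
  for zt in (0,-.004,-.01,-.019,-.03):
    print(n,zt,[proj(st['tool_pos']+Rm@np.array([x,y,zt]),c)[0].round(0) for y in(-.0225,.0225,-.028,.028) for x in (0.011,-.011)])
E
python3 -c "
import cv2
a=cv2.imread('pics/w2.png');cv2.imwrite('pics/w2c.png',cv2.resize(a[190:340,160:360],None,fx=4,fy=4,interpolation=cv2.INTER_CUBIC))"
```

```text
wrist 0 [array([220., 207.]), array([221., 240.]), array([293., 207.]), array([292., 240.]), array([210., 207.]), array([212., 240.]), array([302., 207.]), array([301., 240.])]
wrist -0.004 [array([219., 209.]), array([220., 243.]), array([294., 209.]), array([293., 243.]), array([210., 209.]), array([211., 243.]), array([303., 209.]), array([302., 243.])]
wrist -0.01 [array([218., 212.]), array([219., 247.]), array([296., 212.]), array([294., 247.]), array([208., 212.]), array([210., 247.]), array([305., 212.]), array([303., 247.])]
wrist -0.019 [array([216., 217.]), array([217., 254.]), array([298., 217.]), array([296., 253.]), array([206., 217.]), array([207., 254.]), array([308., 217.]), array([306., 253.])]
wrist -0.03 [array([213., 224.]), array([214., 263.]), array([300., 224.]), array([299., 263.]), array([202., 224.]), array([204., 263.]), array([311., 224.]), array([309., 263.])]
scene 0 [array([168., 218.]), array([175., 221.]), array([178., 207.]), array([185., 209.]), array([167., 220.]), array([174., 222.]), array([179., 206.]), array([186., 208.])]
scene -0.004 [array([168., 217.]), array([175., 220.]), array([178., 206.]), array([185., 208.]), array([167., 219.]), array([174., 221.]), array([179., 205.]), array([186., 207.])]
scene -0.01 [array([167., 216.]), array([175., 218.]), array([178., 204.]), array([185., 207.]), array([166., 217.]), array([173., 220.]), array([179., 203.]), array([186., 205.])]
scene -0.019 [array([167., 213.]), array([174., 216.]), array([177., 202.]), array([184., 204.]), array([165., 215.]), array([173., 217.]), array([178., 200.]), array([185., 203.])]
scene -0.03 [array([166., 210.]), array([173., 213.]), array([176., 199.]), array([183., 201.]), array([165., 212.]), array([172., 214.]), array([178., 197.]), array([185., 200.])]
```

View pics/w2c.png

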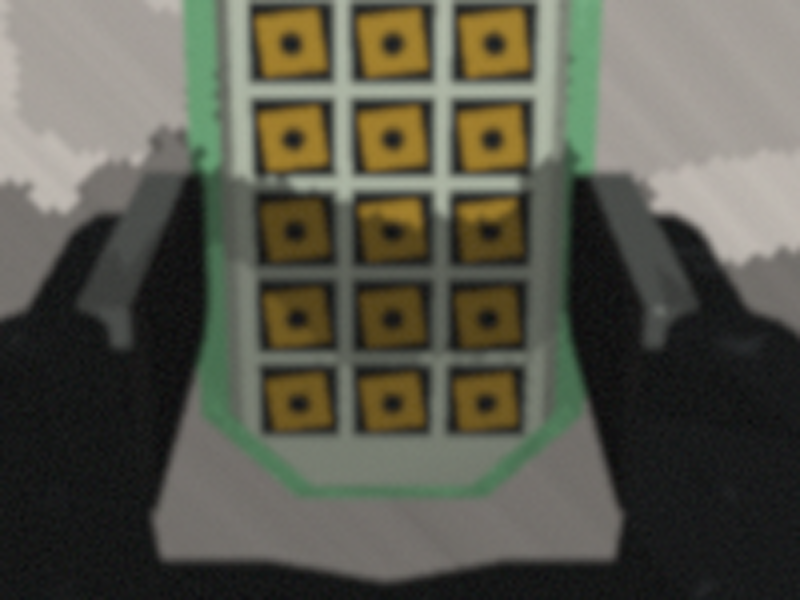

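The fingers closed just above the land. Both cameras put the tips about 30 mm behind the nominal TCP at this opening. I'll reopen, go lower while watching the force, and check again.

```bash
python3 -m creep '[[0,0,0,0,0.085],[0,0,0,0,0.085],[0,0,0,0,0.085],[0,0,0.005,0,0.085],[0,0,0.010,0,0.085],[0,0,0.014,0,0.085],[0,0,0.014,0,0.085]]'
python3 - <<'E'
from h import *
from plant import sensors,camera_params,grab_frame
im=grab_frame('wrist')[:,:,::-1]; cv2.imwrite('pics/w3.png',im)
b=grab_frame('scene')[:,:,::-1]; cv2.imwrite('pics/s3.png',cv2.resize(b[150:270,100:260],None,fx=4,fy=4,interpolation=cv2.INTER_CUBIC)); print(sensors.state()['wrist_force'])
E
```

```text
time: 4.45
tool_pos: [0.5039, -0.2238, -0.014]
orientation: [-0.406, 0.914, 0.0, -0.001]
wrist_force: [-0.8, -1.0, 0.1]
grip_width: 0.992
[-0.80532246  0.51315146 -0.34018149]
```

View pics/w3.png

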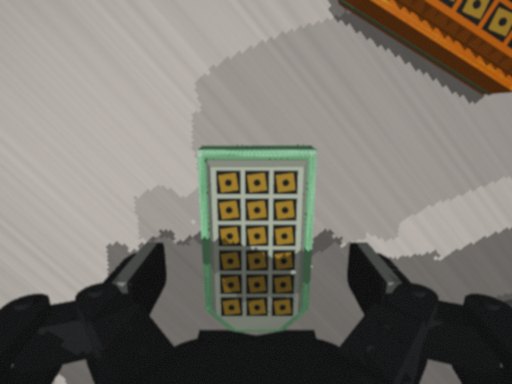

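View pics/s3.png

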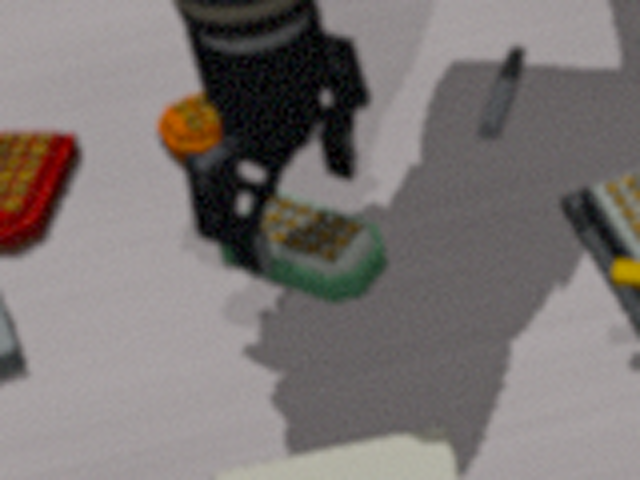

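```bash
python3 - <<'E'
from h import *
from plant import sensors,camera_params
st=sensors.state(); Rm=R.from_quat(st['orientation']).as_matrix()
for n in('wrist','scene'):
  c=camera_params(n)
  for zt in (-.013,-.02,-.03,-.04):
    print(n,zt,[proj(st['tool_pos']+Rm@np.array([x,y,zt]),c)[0].round(0) for y in(-.0425,.0425) for x in (0.011,-.011)])
E
```

```text
wrist -0.013 [array([182., 213.]), array([184., 249.]), array([331., 213.]), array([329., 249.])]
wrist -0.02 [array([179., 217.]), array([181., 254.]), array([334., 217.]), array([332., 254.])]
wrist -0.03 [array([174., 224.]), array([177., 263.]), array([339., 224.]), array([336., 263.])]
wrist -0.04 [array([169., 231.]), array([172., 272.]), array([345., 231.]), array([341., 272.])]
scene -0.013 [array([164., 224.]), array([171., 227.]), array([183., 202.]), array([189., 205.])]
scene -0.02 [array([163., 222.]), array([170., 225.]), array([182., 201.]), array([189., 203.])]
scene -0.03 [array([162., 219.]), array([169., 222.]), array([182., 198.]), array([189., 200.])]
scene -0.04 [array([162., 217.]), array([169., 219.]), array([181., 195.]), array([188., 198.])]
```

```bash
python3 -m creep '[[0,0,0.004,0,0.085],[0,0,0.008,0,0.085],[0,0,0.012,0,0.085],[0,0,0.012,0,0.085]]'
python3 -m creep '[[0,0,0,0,0.07],[0,0,0,0,0.06],[0,0,0,0,0.055],[0,0,0,0,0.05],[0,0,0,0,0.045],[0,0,0,0,0.045]]'
python3 - <<'E'
from h import *
from plant import sensors,camera_params,grab_frame
im=grab_frame('wrist')[:,:,::-1]; cv2.imwrite('pics/w4.png',im)
b=grab_frame('scene')[:,:,::-1]; cv2.imwrite('pics/s4.png',cv2.resize(b[150:270,100:260],None,fx=4,fy=4,interpolation=cv2.INTER_CUBIC)); print(sensors.state()['wrist_force'])
E
```

```text
time: 4.95
tool_pos: [0.504, -0.2238, -0.0259]
orientation: [-0.406, 0.914, 0.0, -0.0]
wrist_force: [-0.3, -0.6, -0.1]
grip_width: 0.992
time: 5.55
tool_pos: [0.5046, -0.2241, -0.0245]
orientation: [-0.407, 0.914, -0.0, 0.0]
wrist_force: [-2.5, 1.1, 7.5]
grip_width: 0.63
[-1.44776759  0.78027107  6.68089731]
```

View pics/w4.png

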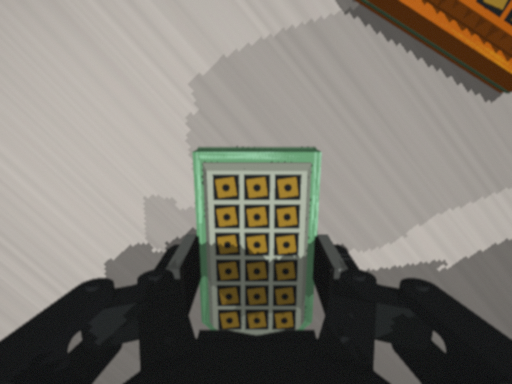

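View pics/s4.png

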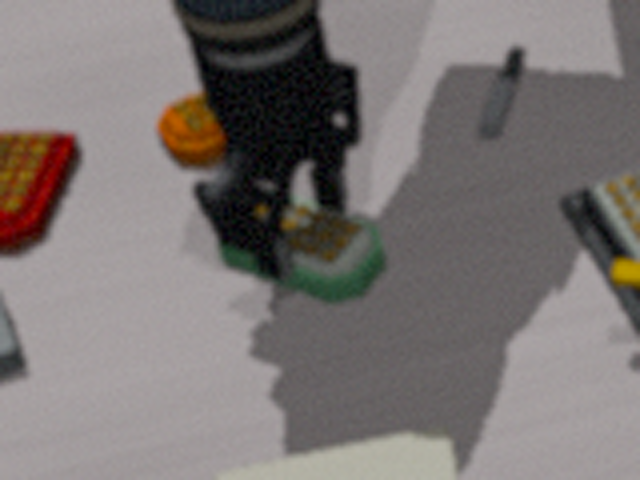

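```bash
python3 -m creep '[[0,0,0,0,0.085],[0,0,0,0,0.085],[0,0,-0.003,0,0.085],[0,0,-0.003,0,0.06],[0,0,-0.003,0,0.05],[0,0,-0.003,0,0.045],[0,0,-0.003,0,0.04],[0,0,-0.003,0,0.04],[0,0,-0.003,0,0.04]]'
python3 -m creep '[[0,0,-0.005,0,0.04],[0,0,-0.015,0,0.04],[0,0,-0.03,0,0.04],[0,0,-0.05,0,0.04],[0,0,-0.05,0,0.04]]'
python3 - <<'E'
from h import *
from plant import sensors,camera_params,grab_frame
im=grab_frame('wrist')[:,:,::-1]; cv2.imwrite('pics/w5.png',im)
b=grab_frame('scene')[:,:,::-1]; cv2.imwrite('pics/s5.png',cv2.resize(b[150:270,100:260],None,fx=4,fy=4,interpolation=cv2.INTER_CUBIC)); print(sensors.state()['wrist_force'])
E
```

```text
time: 6.55
tool_pos: [0.5046, -0.2241, -0.0214]
orientation: [-0.406, 0.914, -0.0, 0.0]
wrist_force: [-1.5, 0.4, 9.0]
grip_width: 0.625
time: 7.05
tool_pos: [0.5062, -0.2247, 0.0304]
orientation: [-0.406, 0.914, -0.002, 0.001]
wrist_force: [0.7, 0.6, -2.3]
grip_width: 0.625
[-0.31008505  0.11251449 -2.64108392]
```

View pics/w5.png

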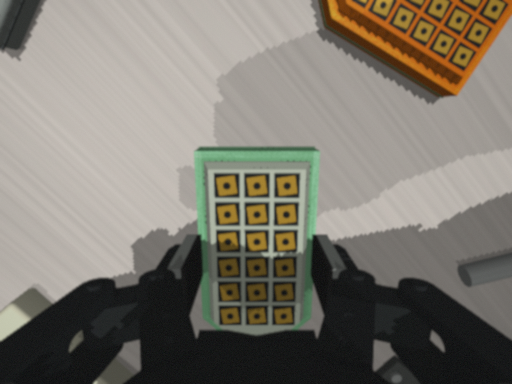

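View pics/s5.png

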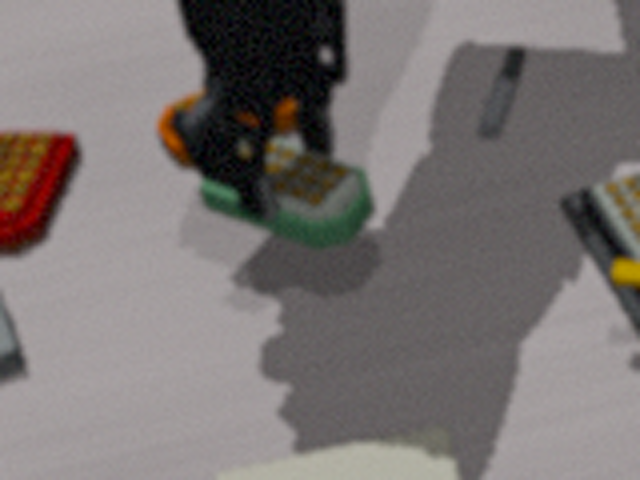

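```bash
python3 - <<'E'
from h import *
from plant import sensors
delta((.692,.007,.19),.144+np.pi/2,sensors.state())
E
```

```text
cur [ 0.5048 -0.2241  0.028 ] yaw_y 2.408 z [ 8.e-04 -5.e-04 -1.e+00] q6 [-0.418  0.392 -0.246  0.932 -0.    -1.255]
shift [-0.2971  0.0155 -0.162 ] turn about tool z 0.6932 alt 3.835 -2.448
```

```bash
python3 -m creep '[[0,0,-0.04,0,0.04],[0,0,-0.08,0,0.04],[-0.02,0.001,-0.12,0.1,0.04],[-0.06,0.003,-0.162,0.2,0.04],[-0.10,0.005,-0.162,0.3,0.04],[-0.14,0.007,-0.162,0.4,0.04],[-0.18,0.009,-0.162,0.5,0.04],[-0.22,0.011,-0.162,0.6,0.04],[-0.26,0.013,-0.162,0.693,0.04],[-0.285,0.015,-0.162,0.693,0.04],[-0.297,0.016,-0.162,0.693,0.04],[-0.297,0.016,-0.162,0.693,0.04],[-0.297,0.016,-0.162,0.693,0.04],[-0.297,0.016,-0.162,0.693,0.04]]'
python3 - <<'E'
from h import *
from plant import sensors,camera_params,grab_frame
import pickle
st=sensors.state(); c=camera_params('wrist'); im=grab_frame('wrist')[:,:,::-1]; cv2.imwrite('pics/w6.png',im); pickle.dump((st,c),open('w6.pkl','wb'))
print(st['tool_pos'],st['joint_velocities'].round(3))
E
```

```text
time: 8.55
tool_pos: [0.6908, 0.006, 0.1898]
orientation: [-0.071, 0.997, -0.0, -0.0]
wrist_force: [0.5, 0.1, -2.5]
grip_width: 0.623
[0.69076704 0.00602663 0.18981516] [-0.004 -0.006  0.004  0.001  0.002  0.002]
```

View pics/w6.png

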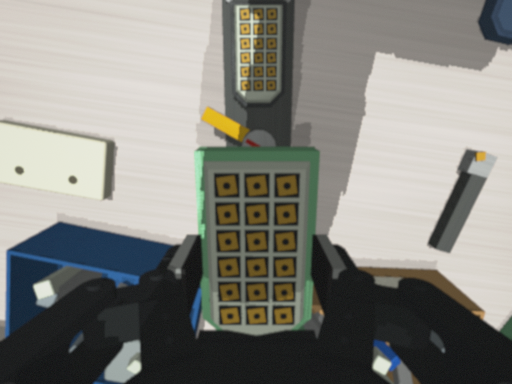

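The held tray is level. The bottom tray's land shows at cols 235–281, rows 4–103, and the collar with its yellow arm at (225,125). I'll fit the land next.

```bash
python3 - <<'E'
from h import *
import pickle
st,c=pickle.load(open('w6.pkl','rb')); im=cv2.imread('pics/w6.png')
hsv=cv2.cvtColor(im,cv2.COLOR_BGR2HSV); H,S,V=[hsv[...,i].astype(int) for i in range(3)]
m=np.zeros(V.shape,bool); m[0:108,229:288]=((V>95))[0:108,229:288]
m=comp(m,(258,52))
TOP=LAND*np.array([43/45.5,21/23.5])
def rl(p,shape):
    pts=np.vstack([proj(place(LAND,*p,.030),c),proj(place(TOP,*p,.035),c)])
    return pts
import h
_r=h.rend
def rend2(p,out,zs,cam,shape,ss=4):
    pts=np.vstack([proj(place(LAND,*p,.028),cam),proj(place(LAND,*p,.030),cam),proj(place(TOP,*p,.035),cam)])
    hull=cv2.convexHull(pts.astype(np.float32))[:,0]
    mm=np.zeros((shape[0]*ss,shape[1]*ss),np.uint8)
    cv2.fillPoly(mm,[np.round(((hull+.5)*ss-.5)*16).astype(np.int32)],255,shift=4)
    return cv2.resize(mm,(shape[1],shape[0]),interpolation=cv2.INTER_AREA).astype(float)/255
h.rend=rend2
x0=unproj((258,52),.03,c)[0]
b=min((h.fit(m,(x0[0],x0[1],t),None,None,c) for t in (.14,.25)),key=lambda r:r[1])
print(x0,np.round(b[0],4),b[1:])
o=im.copy(); p=b[0]
for out,z,col in ((LAND,.028,(255,255,0)),(TOP,.035,(255,255,0)),(OUT,.028,(0,255,0)),(PL,.008,(0,0,255)),):
    cv2.polylines(o,[np.round(proj(place(out,*p,z),c)*16).astype(np.int32)],True,col,1,cv2.LINE_AA,4)
cv2.imwrite('pics/w6_fit.png',cv2.resize(o[0:150,190:330],None,fx=4,fy=4,interpolation=cv2.INTER_NEAREST))
E
```

```text
[ 0.56597369 -0.00996861  0.03      ] [ 0.5688 -0.0118  0.1225] (np.float64(573.8313725490195), np.float64(4854.0))
```

View pics/w6_fit.png

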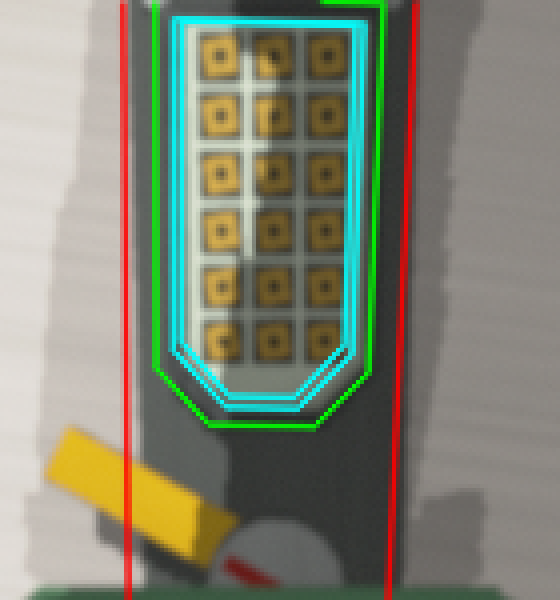

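```bash
python3 - <<'E'
import cv2
im=cv2.imread('pics/w6.png')
cv2.imwrite('pics/w6c.png',cv2.resize(im[0:115,205:310],None,fx=5,fy=5,interpolation=cv2.INTER_NEAREST))
V=im.max(2)
for r in (30,60,85): print(r,V[r,215:300].tolist())
print(V[0:20,240].tolist(),V[85:115,258].tolist())
E
```

```text
30 [197, 198, 198, 197, 198, 196, 184, 153, 114, 101, 100, 98, 97, 95, 95, 91, 85, 85, 89, 105, 141, 174, 209, 216, 184, 145, 171, 202, 197, 170, 162, 186, 206, 200, 167, 164, 211, 203, 148, 157, 197, 187, 132, 88, 96, 108, 109, 94, 82, 100, 104, 81, 80, 104, 109, 98, 85, 88, 102, 110, 102, 83, 95, 117, 119, 106, 91, 68, 49, 42, 43, 51, 53, 54, 54, 54, 52, 55, 70, 90, 108, 111, 109, 110, 110]
60 [200, 200, 200, 200, 201, 200, 198, 182, 143, 109, 99, 98, 98, 97, 97, 95, 93, 99, 98, 97, 116, 153, 191, 220, 206, 151, 146, 192, 210, 207, 201, 202, 204, 199, 176, 157, 190, 191, 133, 84, 102, 113, 109, 105, 106, 109, 105, 95, 90, 111, 107, 76, 76, 103, 111, 109, 105, 106, 108, 105, 94, 90, 113, 121, 114, 97, 79, 56, 44, 43, 49, 52, 53, 53, 54, 53, 56, 72, 95, 109, 111, 112, 113, 111, 114]
85 [197, 197, 197, 196, 197, 197, 197, 193, 175, 133, 103, 98, 99, 98, 98, 98, 92, 85, 82, 88, 110, 143, 178, 211, 209, 164, 151, 188, 193, 159, 109, 87, 98, 105, 94, 82, 99, 104, 81, 84, 104, 100, 76, 59, 76, 99, 101, 83, 86, 112, 109, 82, 88, 101, 92, 69, 62, 84, 104, 101, 79, 88, 114, 118, 107, 91, 68, 48, 43, 46, 49, 51, 52, 55, 50, 55, 62, 81, 104, 111, 111, 113, 111, 112, 115]
[91, 87, 89, 98, 122, 166, 196, 183, 143, 125, 149, 165, 165, 157, 152, 143, 134, 129, 123, 125] [59, 75, 98, 104, 86, 79, 106, 123, 126, 128, 125, 125, 124, 121, 114, 103, 92, 74, 54, 43, 38, 44, 47, 52, 54, 55, 53, 57, 57, 56]
```

View pics/w6c.png

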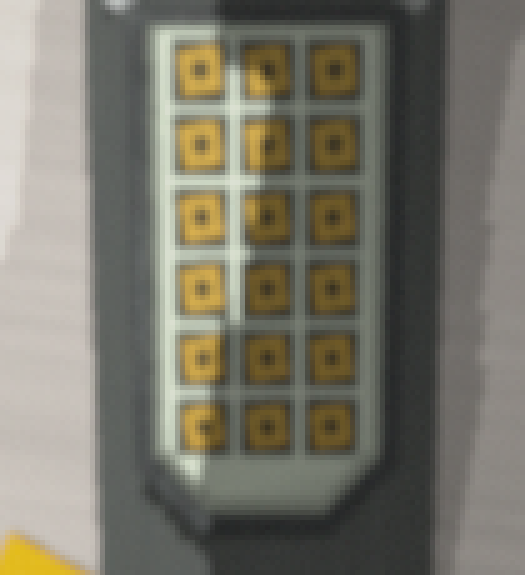

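```bash
cat > land.py <<'E'
from h import *
import h
TOP=LAND*np.array([43/45.5,21/23.5])
def rendland(dz):
  def rend2(p,out,zs,cam,shape,ss=4):
    pts=np.vstack([proj(place(LAND,*p,.028+dz),cam),proj(place(LAND,*p,.030+dz),cam),proj(place(TOP,*p,.035+dz),cam)])
    hull=cv2.convexHull(pts.astype(np.float32))[:,0]
    mm=np.zeros((shape[0]*ss,shape[1]*ss),np.uint8)
    cv2.fillPoly(mm,[np.round(((hull+.5)*ss-.5)*16).astype(np.int32)],255,shift=4)
    return cv2.resize(mm,(shape[1],shape[0]),interpolation=cv2.INTER_AREA).astype(float)/255
  return rend2
E
python3 - <<'E'
from land import *
import pickle
st,c=pickle.load(open('w6.pkl','rb')); im=cv2.imread('pics/w6.png')
V=im.max(2).astype(int)
thr=np.where(np.arange(512)<248,118,73)[None,:]
m=np.zeros(V.shape,bool); m[3:108,229:288]=(V>thr)[3:108,229:288]
m=comp(m,(258,52))
h.rend=rendland(0)
b=min((h.fit(m,(.566,-.01,t),None,None,c) for t in (.1,.16,.22)),key=lambda r:r[1])
print(np.round(b[0],4),b[1:])
o=im.copy(); p=b[0]; cs,_=cv2.findContours(m,0,1)
for out,z,col in ((LAND,.028,(255,255,0)),(TOP,.035,(255,255,0)),(OUT,.028,(0,255,0)),(PL,.008,(0,0,255)),):
    cv2.polylines(o,[np.round(proj(place(out,*p,z),c)*16).astype(np.int32)],True,col,1,cv2.LINE_AA,4)
cv2.drawContours(o,cs,-1,(255,0,255),1)
cv2.imwrite('pics/w6_fit2.png',cv2.resize(o[0:150,190:330],None,fx=4,fy=4,interpolation=cv2.INTER_NEAREST))
E
```

```text
[ 0.5689 -0.0095  0.1449] (np.float64(121.29411764705883), np.float64(4407.0))
```

View pics/w6_fit2.png

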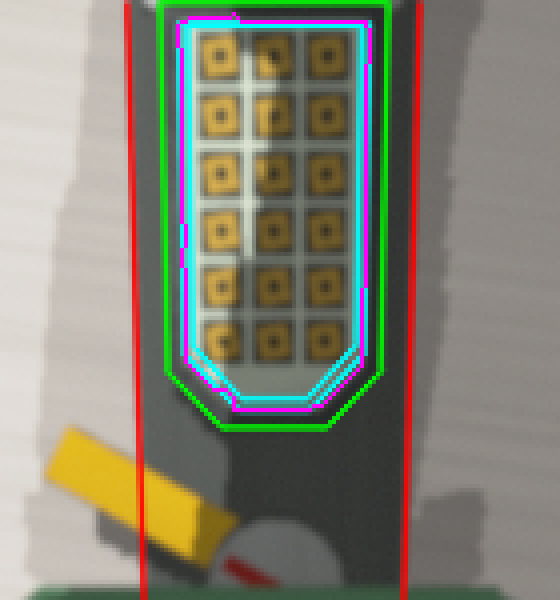

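```bash
python3 - <<'E'
from h import *
from plant import sensors
delta((.5684,-.0096,.04),.1449+np.pi/2,sensors.state())
E
```

```text
cur [0.6909 0.006  0.19  ] yaw_y 1.7137 z [-2.e-04 -3.e-04 -1.e+00] q6 [ 0.009  0.54   0.437  1.468 -0.    -0.134]
shift [0.1234 0.002  0.1501] turn about tool z -0.002 alt 3.14 -3.144
```

```bash
python3 -m creep '[[0.03,0.0005,0,-0.002,0.04],[0.065,0.001,0,-0.002,0.04],[0.1,0.0015,0,-0.002,0.04],[0.118,0.002,0,-0.002,0.04],[0.1234,0.002,0.01,-0.002,0.04],[0.1234,0.002,0.04,-0.002,0.04],[0.1234,0.002,0.08,-0.002,0.04],[0.1234,0.002,0.115,-0.002,0.04],[0.1234,0.002,0.138,-0.002,0.04],[0.1234,0.002,0.15,-0.002,0.04],[0.1234,0.002,0.15,-0.002,0.04],[0.1234,0.002,0.15,-0.002,0.04]]'
python3 - <<'E'
from h import *
from plant import sensors,camera_params,grab_frame
import pickle
st=sensors.state(); c=camera_params('wrist'); im=grab_frame('wrist')[:,:,::-1]; cv2.imwrite('pics/w7.png',im); pickle.dump((st,c),open('w7.pkl','wb'))
b=grab_frame('scene')[:,:,::-1]; cv2.imwrite('pics/s7.png',cv2.resize(b[140:260,190:350],None,fx=4,fy=4,interpolation=cv2.INTER_CUBIC))
delta((.5684,-.0096,.0066),.1449+np.pi/2,st)
# tray outline overlay
Rm=R.from_quat(st['orientation']).as_matrix(); 
p=(st['tool_pos'][0]+.0005,st['tool_pos'][1],.1449); z=st['tool_pos'][2]+.0214
o=im.copy()
for zz in (z,z+.02): cv2.polylines(o,[np.round(proj(place(OUT,*p,zz),c)*16).astype(np.int32)],True,(255,0,255),1,cv2.LINE_AA,4)
cv2.polylines(o,[np.round(proj(place(PL,.5689,-.0095,.1449,.008),c)*16).astype(np.int32)],True,(0,0,255),1,cv2.LINE_AA,4)
cv2.imwrite('pics/w7o.png',o)
E
```

```text
time: 9.8
tool_pos: [0.5697, -0.0088, 0.041]
orientation: [-0.073, 0.997, -0.0, 0.001]
wrist_force: [0.0, 0.3, -2.1]
grip_width: 0.622
cur [ 0.5697 -0.0088  0.041 ] yaw_y 1.7164 z [ 1.4e-03 -1.0e-04 -1.0e+00] q6 [-0.015  0.406 -0.185  0.979 -0.    -0.161]
shift [ 0.0014 -0.0006  0.0344] turn about tool z 0.0007 alt 3.142 -3.141
```

View pics/w7o.png

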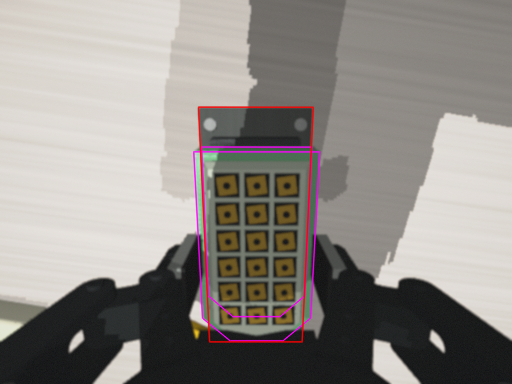

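View pics/s7.png

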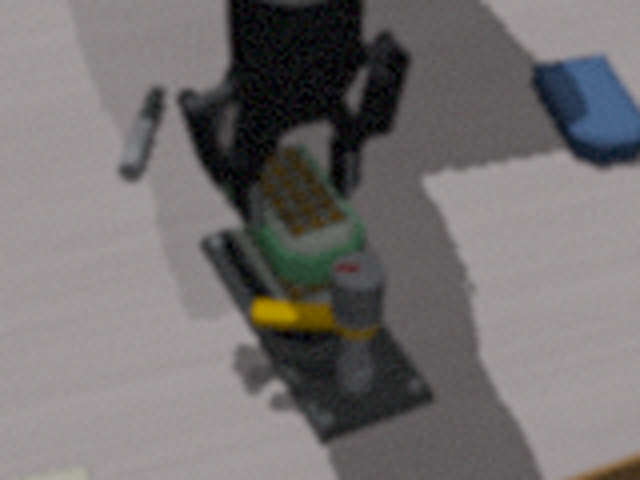

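```bash
python3 -m creep '[[0,0,0,0,0.04],[0,0,0,0,0.04]]'; python3 - <<'E'
from h import *
from plant import sensors
delta((.5684,-.0096,.0066),.1449+np.pi/2,sensors.state())
E
```

```text
time: 10.1
tool_pos: [0.5697, -0.0084, 0.0406]
orientation: [-0.073, 0.997, -0.0, 0.001]
wrist_force: [-0.5, 0.3, -2.2]
grip_width: 0.623
cur [ 0.5697 -0.0084  0.0406] yaw_y 1.7171 z [ 1.4e-03 -1.0e-04 -1.0e+00] q6 [-0.015  0.406 -0.185  0.978 -0.    -0.161]
shift [ 0.0015 -0.0009  0.034 ] turn about tool z 0.0014 alt 3.143 -3.14
```

```bash
python3 -m creep '[[0.0015,-0.001,0.008,0.001,0.04],[0.0015,-0.001,0.014,0.001,0.04],[0.0015,-0.001,0.019,0.001,0.04],[0.0015,-0.001,0.023,0.001,0.04],[0.0015,-0.001,0.026,0.001,0.04],[0.0015,-0.001,0.028,0.001,0.04],[0.0015,-0.001,0.03,0.001,0.04],[0.0015,-0.001,0.031,0.001,0.04],[0.0015,-0.001,0.031,0.001,0.04]]'

```

```text
time: 11.0
tool_pos: [0.5677, -0.0097, 0.0088]
orientation: [-0.073, 0.997, -0.0, -0.0]
wrist_force: [0.3, 0.2, -2.0]
grip_width: 0.62
```

```bash
python3 -m creep '[[0,0,0.001,0,0.04],[0,0,0.002,0,0.04],[0,0,0.003,0,0.04],[0,0,0.003,0,0.04]]'
python3 - <<'E'
from h import *
from plant import sensors,grab_frame
b=grab_frame('scene')[:,:,::-1]; cv2.imwrite('pics/s8.png',cv2.resize(b[140:260,190:350],None,fx=4,fy=4,interpolation=cv2.INTER_CUBIC))
E
```

```text
time: 11.4
tool_pos: [0.5679, -0.0097, 0.0067]
orientation: [-0.073, 0.997, -0.0, 0.0]
wrist_force: [-2.5, 0.0, 7.5]
grip_width: 0.625
```

View pics/s8.png

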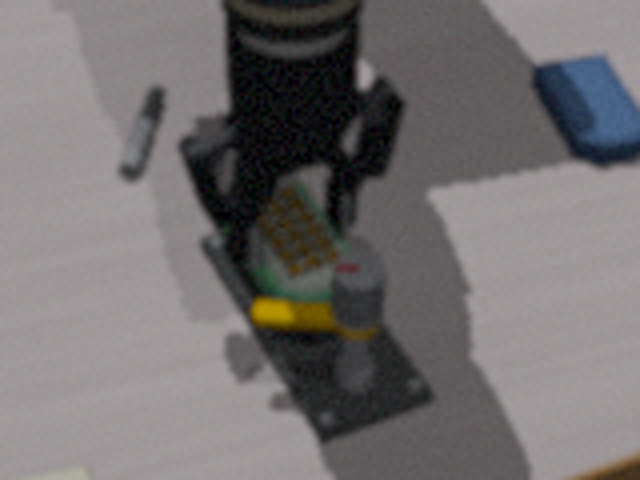

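```bash
python3 -m creep '[[0,0,0,0,0.06],[0,0,0,0,0.085],[0,0,0,0,0.085],[0,0,0,0,0.085],[0,0,-0.02,0,0.085],[0,0,-0.06,0,0.085],[0,0,-0.1,0,0.085],[0,0,-0.15,0,0.085],[0,0,-0.19,0,0.085],[0,0,-0.2,0,0.085],[0,0,-0.2,0,0.085],[0,0,-0.2,0,0.085]]'
python3 - <<'E'
from h import *
from plant import sensors,camera_params,grab_frame
import pickle
st=sensors.state(); c=camera_params('wrist'); im=grab_frame('wrist')[:,:,::-1]; cv2.imwrite('pics/w9.png',im); pickle.dump((st,c),open('w9.pkl','wb'))
delta((.46,.248,.21),np.pi/2,st)
o=im.copy(); p=(.5689,-.0095,.1449)
for out,z,col in ((OUT,.028,(0,255,0)),(OUT,.048,(255,0,255)),(PL,.008,(0,0,255)),):
    cv2.polylines(o,[np.round(proj(place(out,*p,z),c)*16).astype(np.int32)],True,col,1,cv2.LINE_AA,4)
cv2.imwrite('pics/w9o.png',cv2.resize(o[60:260,160:360],None,fx=3,fy=3,interpolation=cv2.INTER_NEAREST))
E
```

```text
time: 12.65
tool_pos: [0.5673, -0.0096, 0.2045]
orientation: [-0.073, 0.997, 0.0, -0.001]
wrist_force: [0.6, -0.7, -1.2]
grip_width: 0.995
cur [ 0.5673 -0.0096  0.2045] yaw_y 1.716 z [-1.5e-03 -1.0e-04 -1.0e+00] q6 [-0.017  0.311  0.107  1.369 -0.    -0.162]
shift [ 0.0689  0.2704 -0.0053] turn about tool z 0.1452 alt 3.287 -2.996
```

View pics/w9o.png

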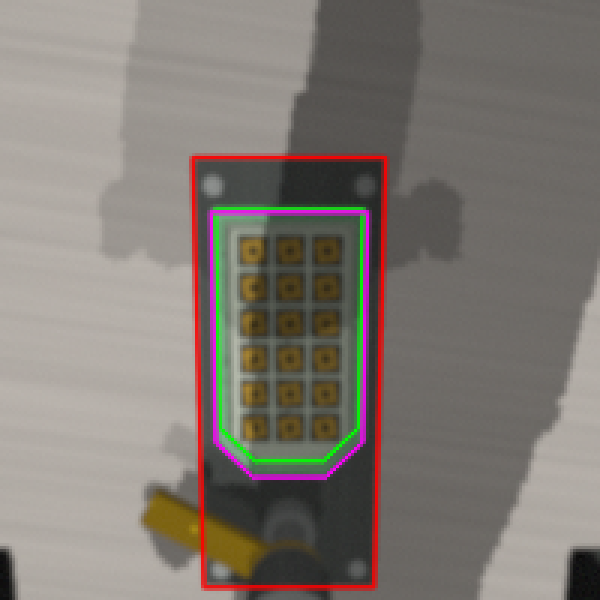

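The green tray sits on the predicted outline and the plate matches too, so step 1 looks good. Next is the cover.

```bash
python3 -m creep '[[0.01,0.04,0,0.05,0.085],[0.02,0.085,0,0.1,0.085],[0.032,0.13,0,0.145,0.085],[0.045,0.175,0,0.145,0.085],[0.056,0.22,0,0.145,0.085],[0.065,0.255,0,0.145,0.085],[0.069,0.27,0,0.145,0.085],[0.069,0.27,0,0.145,0.085],[0.069,0.27,0,0.145,0.085],[0.069,0.27,0,0.145,0.085]]'
python3 - <<'E'
from fw import *
from plant import sensors,camera_params,grab_frame
import pickle
st=sensors.state(); c=camera_params('wrist'); im=grab_frame('wrist')[:,:,::-1]; cv2.imwrite('pics/w10.png',im); pickle.dump((st,c),open('w10.pkl','wb'))
uv=proj((.46,.248,.02),c)[0]; print(uv)
p=go('w10','b',uv,0)
delta((p[0],p[1],-.0214),p[2]+np.pi/2,st)
E
```

```text
time: 13.7
tool_pos: [0.4608, 0.2463, 0.2053]
orientation: [0.001, 1.0, -0.0, -0.0]
wrist_force: [0.5, 0.3, -0.4]
grip_width: 0.995
[257.50424791 169.30412907]
w10 b [ 0.465   0.2495 -0.0739] (np.float64(325.07450980392156), np.float64(3404.0))
cur [0.4608 0.2463 0.2053] yaw_y 1.5697 z [-7.e-04 -9.e-04 -1.e+00] q6 [ 0.491  0.232  0.     1.34  -0.     0.492]
shift [-0.0044  0.0034  0.2267] turn about tool z 0.0728 alt 3.214 -3.069
```

View pics/w10_fit.png

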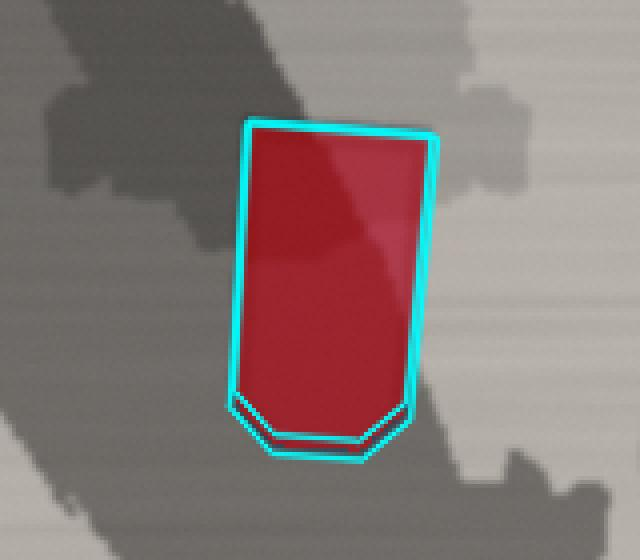

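View pics/w10.png

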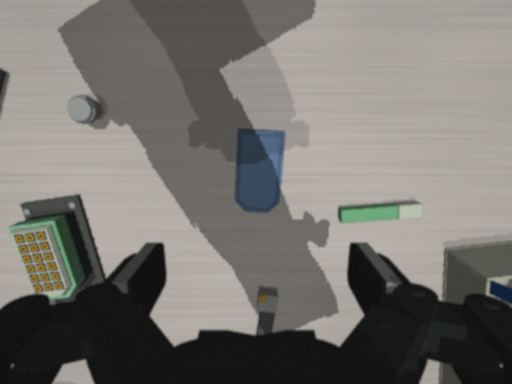

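```bash
sed -i 's/(S>80)&(V>30)/(S>50)\&(V>25)/' fw.py; python3 - <<'E'
from fw import *
p=go('w10','b',(258,170),-.07)
st,c=pickle.load(open('w10.pkl','rb')); im=cv2.imread('pics/w10.png')
cr=im[100:240,178:338]; cv2.imwrite('pics/w10c.png',cv2.resize(cr,None,fx=4,fy=4,interpolation=cv2.INTER_NEAREST))
E
```

```text
w10 b [ 0.4641  0.249  -0.0646] (np.float64(159.9686274509804), np.float64(3577.0))
```

View pics/w10_fit.png

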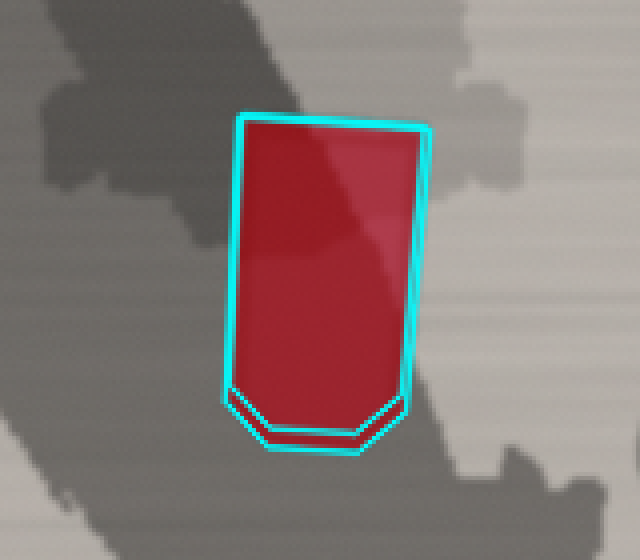

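View pics/w10c.png

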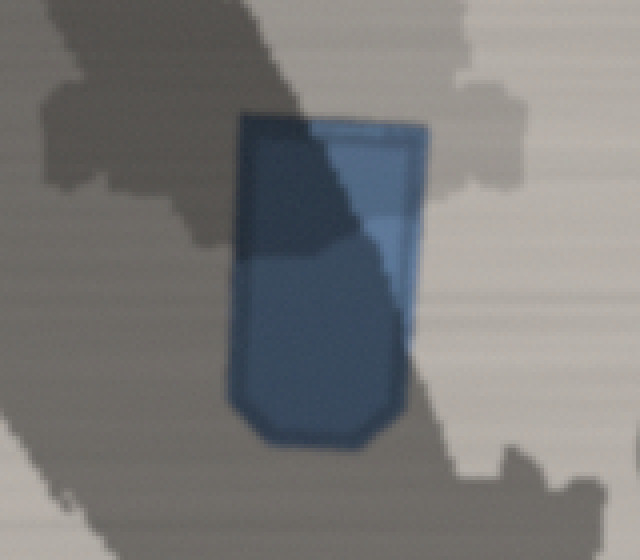

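```bash
python3 -m creep '[[-0.003,0.003,0.04,0.063,0.085],[-0.003,0.003,0.085,0.063,0.085],[-0.003,0.003,0.13,0.063,0.085],[-0.003,0.003,0.165,0.063,0.085],[-0.003,0.003,0.19,0.063,0.085],[-0.003,0.003,0.208,0.063,0.085],[-0.003,0.003,0.218,0.063,0.085],[-0.003,0.003,0.226,0.063,0.085],[-0.003,0.003,0.226,0.063,0.085],[-0.003,0.003,0.226,0.063,0.085]]'
python3 - <<'E'
from h import *
from plant import sensors
delta((.4641,.249,-.0214),-.0646+np.pi/2,sensors.state())
E
```

```text
time: 14.75
tool_pos: [0.464, 0.2506, -0.0196]
orientation: [0.032, 1.0, 0.0, 0.0]
wrist_force: [-0.2, -0.8, 0.6]
grip_width: 0.997
cur [ 0.464   0.2506 -0.0196] yaw_y 1.5077 z [ 8.e-04  3.e-04 -1.e+00] q6 [ 0.495  0.408 -0.37   0.793 -0.     0.558]
shift [-0.0002 -0.0015  0.0018] turn about tool z 0.0015 alt 3.143 -3.14
```

```bash
python3 -m creep '[[0,-0.0015,0.002,0,0.085],[0,-0.0015,0.002,0,0.07],[0,-0.0015,0.002,0,0.06],[0,-0.0015,0.002,0,0.05],[0,-0.0015,0.002,0,0.045],[0,-0.0015,0.002,0,0.04],[0,-0.0015,0.002,0,0.04],[0,-0.0015,0.002,0,0.04]]'
python3 -m creep '[[0,0,0,0,0.04],[0,0,0,0,0.04]]'
```

```text
time: 15.55
tool_pos: [0.4635, 0.2491, -0.0212]
orientation: [0.031, 1.0, 0.0, 0.0]
wrist_force: [-2.2, -1.1, 11.0]
grip_width: 0.616
time: 15.75
tool_pos: [0.4635, 0.2491, -0.0212]
orientation: [0.031, 1.0, 0.0, 0.0]
wrist_force: [-2.1, -2.2, 10.9]
grip_width: 0.626
```

```bash
python3 -m creep '[[0,0,-0.005,0,0.04],[0,0,-0.02,0,0.04],[0,0,-0.05,0,0.04],[0,0,-0.09,0,0.04],[0,0,-0.13,0,0.04],[0,0,-0.13,0,0.04]]'
python3 - <<'E'
from h import *
from plant import sensors
delta((.5683,-.0096,.10),.1449+np.pi/2,sensors.state())
E
```

```text
time: 16.35
tool_pos: [0.4661, 0.2506, 0.1131]
orientation: [0.031, 0.999, 0.002, 0.004]
wrist_force: [0.3, 0.2, -1.7]
grip_width: 0.623
cur [0.4661 0.2506 0.1131] yaw_y 1.5081 z [ 0.0074  0.0039 -1.    ] q6 [ 0.493  0.28  -0.175  1.107 -0.     0.556]
shift [-0.1182 -0.2533  0.0128] turn about tool z -0.2076 alt 2.934 -3.349
```

```bash
python3 -m creep '[[-0.012,-0.025,0,-0.04,0.04],[-0.03,-0.065,0,-0.08,0.04],[-0.05,-0.107,0,-0.12,0.04],[-0.07,-0.15,0,-0.16,0.04],[-0.09,-0.193,0,-0.2,0.04],[-0.107,-0.23,0,-0.208,0.04],[-0.116,-0.249,0,-0.208,0.04],[-0.118,-0.254,0.005,-0.208,0.04],[-0.118,-0.254,0.02,-0.208,0.04],[-0.118,-0.254,0.035,-0.208,0.04],[-0.118,-0.254,0.045,-0.208,0.04],[-0.118,-0.254,0.05,-0.208,0.04],[-0.118,-0.254,0.05,-0.208,0.04],[-0.118,-0.254,0.05,-0.208,0.04]]'
python3 - <<'E'
from h import *
from plant import sensors,camera_params,grab_frame
st=sensors.state(); delta((.5683,-.0096,.0268),.1449+np.pi/2,st)
c=camera_params('wrist'); o=grab_frame('wrist')[:,:,::-1].copy()
cv2.polylines(o,[np.round(proj(place(PL,.5689,-.0095,.1449,.008),c)*16).astype(np.int32)],True,(0,0,255),1,cv2.LINE_AA,4)
z=st['tool_pos'][2]+.0212
for zz in (z,z+.02): cv2.polylines(o,[np.round(proj(place(OUT,st['tool_pos'][0]+.0006,st['tool_pos'][1],.1449,zz),c)*16).astype(np.int32)],True,(255,0,255),1,cv2.LINE_AA,4)
cv2.imwrite('pics/w11.png',o)
E
```

```text
time: 17.75
tool_pos: [0.5653, -0.0116, 0.0582]
orientation: [-0.073, 0.997, -0.0, 0.0]
wrist_force: [-0.1, 0.3, -1.3]
grip_width: 0.625
cur [ 0.5653 -0.0116  0.0582] yaw_y 1.7164 z [ 4.e-04 -1.e-04 -1.e+00] q6 [-0.02   0.385 -0.169  1.016 -0.    -0.166]
shift [-0.0032  0.0015  0.0314] turn about tool z 0.0007 alt 3.142 -3.141
```

View pics/w11.png

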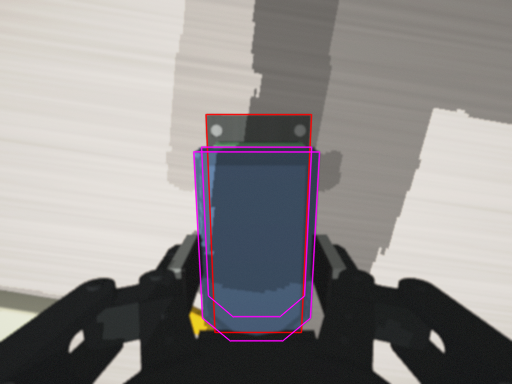

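```bash
python3 -m creep '[[-0.003,0.0015,0.005,0.001,0.04],[-0.003,0.0015,0.011,0.001,0.04],[-0.003,0.0015,0.016,0.001,0.04],[-0.003,0.0015,0.019,0.001,0.04],[-0.003,0.0015,0.02,0.001,0.04],[-0.003,0.0015,0.02,0.001,0.04],[-0.003,0.0015,0.02,0.001,0.04]]'
python3 - <<'E'
from h import *
from plant import sensors
delta((.5683,-.0096,.0268),.1449+np.pi/2,sensors.state())
E
```

```text
time: 18.5
tool_pos: [0.568, -0.01, 0.0379]
orientation: [-0.072, 0.997, -0.0, 0.0]
wrist_force: [1.0, 0.6, -0.7]
grip_width: 0.622
cur [ 0.568  -0.01    0.0379] yaw_y 1.7149 z [ 1.e-04 -1.e-04 -1.e+00] q6 [-0.018  0.407 -0.192  0.972 -0.    -0.162]
shift [-0.0004  0.0004  0.0111] turn about tool z -0.0008 alt 3.141 -3.142
```

```bash
python3 -m creep '[[0,0,0.003,0,0.04],[0,0,0.005,0,0.04],[0,0,0.007,0,0.04],[0,0,0.008,0,0.04],[0,0,0.009,0,0.04],[0,0,0.009,0,0.04]]'
python3 -m creep '[[0,0,0.001,0,0.04],[0,0,0.002,0,0.04],[0,0,0.003,0,0.04],[0,0,0.003,0,0.04]]'
```

```text
time: 19.1
tool_pos: [0.5678, -0.01, 0.0287]
orientation: [-0.072, 0.997, -0.0, -0.0]
wrist_force: [0.2, 0.8, -1.2]
grip_width: 0.622
time: 19.5
tool_pos: [0.5681, -0.01, 0.0268]
orientation: [-0.072, 0.997, -0.0, 0.0]
wrist_force: [-3.0, -0.6, 10.5]
grip_width: 0.622
```

```bash
python3 -m creep '[[0,0,0,0,0.06],[0,0,0,0,0.085],[0,0,0,0,0.085],[0,0,0,0,0.085],[0,0,-0.02,0,0.085],[0,0,-0.06,0,0.085],[0,0,-0.1,0,0.085],[0,0,-0.15,0,0.085],[0.02,0,-0.19,0,0.085],[0.03,0,-0.2,0,0.085],[0.03,0,-0.2,0,0.085],[0.03,0,-0.2,0,0.085]]'
python3 - <<'E'
from h import *
from plant import sensors,camera_params,grab_frame
import pickle
st=sensors.state(); c=camera_params('wrist'); im=grab_frame('wrist')[:,:,::-1]; cv2.imwrite('pics/w12.png',im); pickle.dump((st,c),open('w12.pkl','wb'))
b=grab_frame('scene')[:,:,::-1]; cv2.imwrite('pics/s12.png',cv2.resize(b[140:260,190:350],None,fx=4,fy=4,interpolation=cv2.INTER_CUBIC))
o=im.copy(); p=(.5689,-.0095,.1449)
t=np.linspace(0,6.28,30)
CIR=np.c_[.085+.015*np.cos(t),.015*np.sin(t)]
for out,z,col in ((OUT,.048,(0,255,0)),(OUT,.068,(255,0,255)),(PL,.008,(0,0,255)),(CIR,.102,(255,255,0))):
    cv2.polylines(o,[np.round(proj(place(out,*p,z),c)*16).astype(np.int32)],True,col,1,cv2.LINE_AA,4)
cv2.imwrite('pics/w12o.png',cv2.resize(o[60:260,160:360],None,fx=3,fy=3,interpolation=cv2.INTER_NEAREST))
E
```

```text
time: 20.7
tool_pos: [0.5381, -0.0143, 0.2248]
orientation: [-0.072, 0.997, 0.0, -0.0]
wrist_force: [0.6, 0.3, -0.9]
grip_width: 1.001
```

View pics/w12o.png

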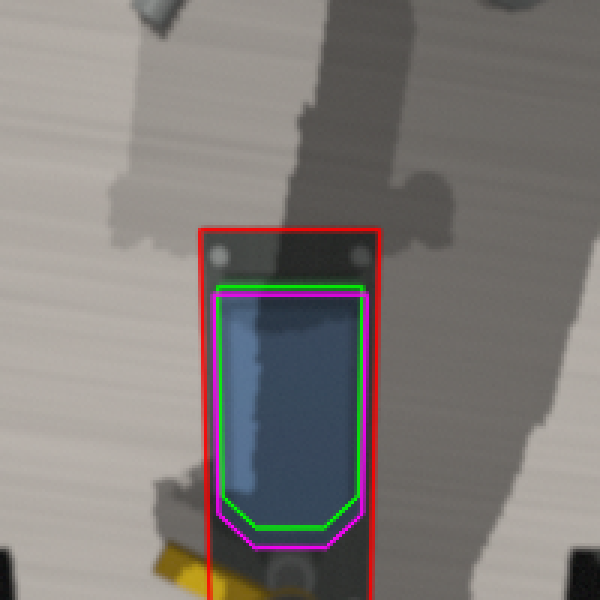

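View pics/s12.png

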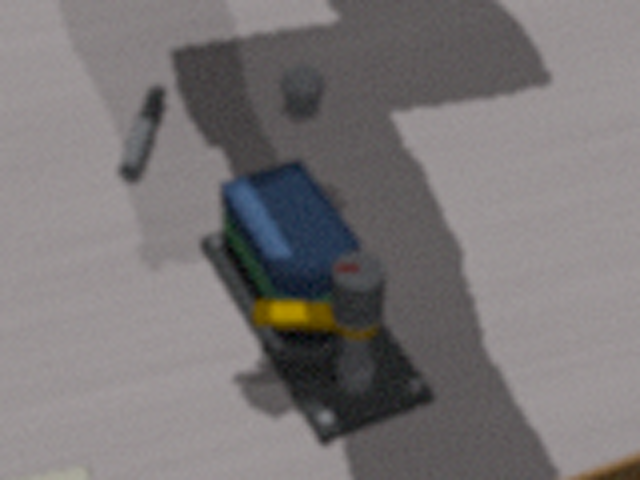

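```bash
python3 - <<'E'
from h import *
import pickle
t=np.linspace(0,6.28,30); CIR=np.c_[.085+.015*np.cos(t),.015*np.sin(t)]
p=(.5689,-.0095,.1449)
for n,box in(('w6',(80,160,190,300)),('w9',(210,280,190,300))):
    st,c=pickle.load(open(n+'.pkl','rb')); im=cv2.imread(f'pics/{n}.png')
    hsv=cv2.cvtColor(im,cv2.COLOR_BGR2HSV); m=(hsv[...,0]>15)&(hsv[...,0]<32)&(hsv[...,1]>140)&(hsv[...,2]>70)
    r0,r1,c0,c1=box; mm=np.zeros_like(m); mm[r0:r1,c0:c1]=m[r0:r1,c0:c1]; mm[:, 252:]=0
    mm[:105 if n=='w6' else 221]=0
    ys,xs=np.nonzero(mm); P=unproj(np.c_[xs,ys],.064,c)[:,:2]
    l=np.linalg.svd(P-P.mean(0),full_matrices=False)[2][0]; a=np.arctan2(l[1],l[0])
    ax=np.array([.653,.0028]); d=P.mean(0)-ax
    print(n,len(xs),'axis dir rel -x:',((a-.1449-np.pi)+np.pi/2)%np.pi-np.pi/2,'from axis:',(np.arctan2(d[1],d[0])-.1449-np.pi+np.pi)%(2*np.pi)-np.pi, np.linalg.norm(P-ax,axis=1).max())
    for out,z,col in ((CIR,.102,(255,255,0)),(OUT,.048,(0,255,0))): cv2.polylines(im,[np.round(proj(place(out,*p,z),c)*16).astype(np.int32)],True,col,1,cv2.LINE_AA,4)
    im[mm]=(255,0,255)
    cv2.imwrite(f'pics/{n}_arm.png',cv2.resize(im[r0:r1,c0:c1],None,fx=5,fy=5,interpolation=cv2.INTER_NEAREST))
from plant import sensors
delta((.653,.0028,.16),.1449+np.pi/2,sensors.state())
E
```

```text
w6 683 axis dir rel -x: 1.0648625846156339 from axis: 1.070972810955504 0.05969371235801207
w9 499 axis dir rel -x: 1.0710179398338724 from axis: 1.0437101579346795 0.05949203988476396
cur [ 0.5379 -0.0142  0.224 ] yaw_y 1.715 z [-0.0027  0.     -1.    ] q6 [-0.026  0.256  0.08   1.397 -0.    -0.171]
shift [-0.1166  0.0002  0.0637] turn about tool z -0.0007 alt 3.141 -3.142
```

View pics/w6_arm.png

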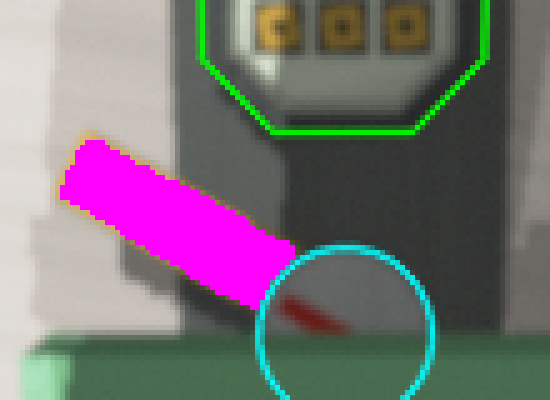

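View pics/w9_arm.png

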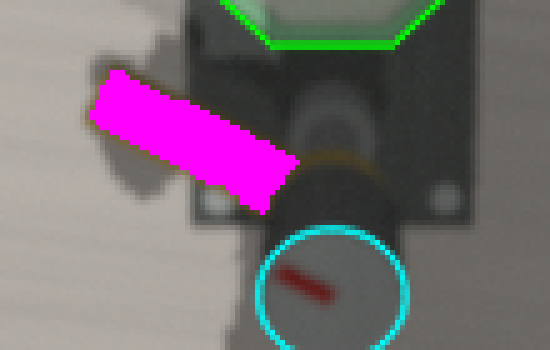

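```bash
python3 -m creep '[[-0.03,0,0,0,0.085],[-0.07,0,0,0,0.085],[-0.1,0,0.01,0,0.085],[-0.117,0,0.03,0,0.085],[-0.117,0,0.06,0,0.085],[-0.117,0,0.09,0,0.085],[-0.117,0,0.11,0,0.085],[-0.117,0,0.11,0,0.085],[-0.117,0,0.11,0,0.085]]'
python3 - <<'E'
from h import *
from plant import sensors,grab_frame
delta((.653,.0028,.052),.1449+np.pi/2,sensors.state())
b=grab_frame('scene')[:,:,::-1]; cv2.imwrite('pics/s13.png',cv2.resize(b[140:260,190:350],None,fx=4,fy=4,interpolation=cv2.INTER_CUBIC))
E
```

```text
time: 21.7
tool_pos: [0.6537, 0.0026, 0.1148]
orientation: [-0.072, 0.997, 0.0, -0.001]
wrist_force: [0.3, 0.2, 0.9]
grip_width: 0.997
cur [0.6537 0.0026 0.1148] yaw_y 1.7151 z [-2.2e-03 -1.0e-04 -1.0e+00] q6 [ 0.004  0.494  0.166  1.245 -0.    -0.14 ]
shift [0.0005 0.0003 0.0628] turn about tool z -0.0006 alt 3.141 -3.142
```

View pics/s13.png

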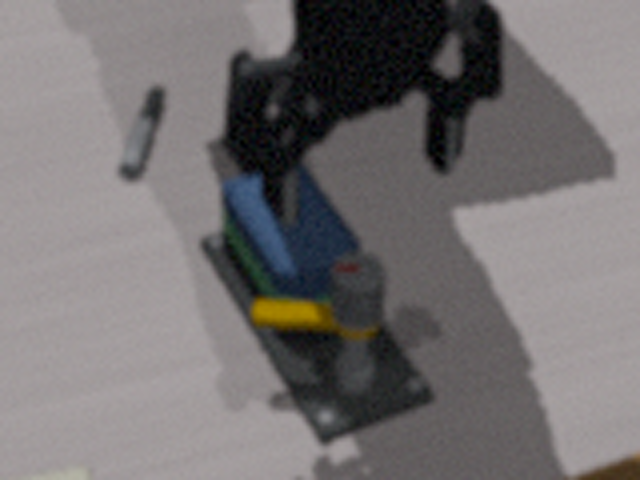

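```bash
python3 -m creep '[[0,0,0.015,0,0.085],[0,0,0.03,0,0.085],[0,0,0.043,0,0.085],[0,0,0.053,0,0.085],[0,0,0.06,0,0.085],[0,0,0.063,0,0.085],[0,0,0.063,0,0.085]]'
python3 - <<'E'
from h import *
from plant import sensors,grab_frame
delta((.653,.0028,.052),.1449+np.pi/2,sensors.state())
b=grab_frame('scene')[:,:,::-1]; cv2.imwrite('pics/s14.png',cv2.resize(b[140:260,190:350],None,fx=4,fy=4,interpolation=cv2.INTER_CUBIC))
E
```

```text
time: 22.45
tool_pos: [0.6539, 0.0025, 0.0527]
orientation: [-0.072, 0.997, -0.0, -0.0]
wrist_force: [-0.1, -0.0, -0.3]
grip_width: 0.995
cur [0.6539 0.0025 0.0527] yaw_y 1.715 z [-3.e-04 -1.e-04 -1.e+00] q6 [ 0.004  0.53   0.062  1.103 -0.    -0.14 ]
shift [0.0009 0.0004 0.0007] turn about tool z -0.0007 alt 3.141 -3.142
```

View pics/s14.png

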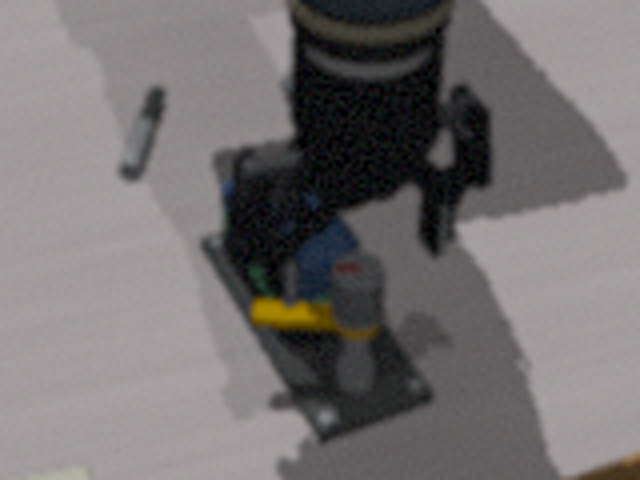

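```bash
python3 -m creep '[[0.001,0,0,0,0.06],[0.001,0,0,0,0.04],[0.001,0,0,0,0.025],[0.001,0,0,0,0.02],[0.001,0,0,0,0.015],[0.001,0,0,0,0.015],[0.001,0,0,0,0.015],[0.001,0,0,0,0.015]]'
python3 - <<'E'
from h import *
from plant import sensors,grab_frame
delta((.653,.0028,.052),.1449+np.pi/2,sensors.state())
b=grab_frame('scene')[:,:,::-1]; cv2.imwrite('pics/s15.png',cv2.resize(b[140:260,190:350],None,fx=4,fy=4,interpolation=cv2.INTER_CUBIC))
E
```

```text
time: 23.3
tool_pos: [0.6532, 0.0024, 0.0533]
orientation: [-0.072, 0.997, -0.0, 0.0]
wrist_force: [-1.5, -1.0, 4.9]
grip_width: 0.322
cur [0.6532 0.0024 0.0533] yaw_y 1.715 z [ 7.e-04 -2.e-04 -1.e+00] q6 [ 0.004  0.527  0.059  1.102 -0.    -0.141]
shift [0.0002 0.0005 0.0013] turn about tool z -0.0007 alt 3.141 -3.142
```

View pics/s15.png

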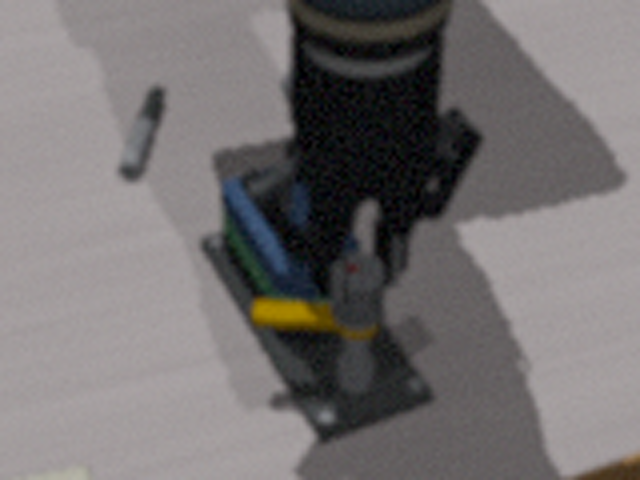

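```bash
python3 -m creep '[[0,0,-0.004,0,0.01],[0,0,-0.009,0,0.01],[0,0,-0.014,0,0.01],[0,0,-0.019,0,0.01],[0,0,-0.019,0,0.01],[0,0,-0.019,0,0.01]]'
python3 - <<'E'
from h import *
from plant import sensors,grab_frame
delta((.653,.0028,.052),.1449+np.pi/2,sensors.state())
b=grab_frame('scene')[:,:,::-1]; cv2.imwrite('pics/s16.png',cv2.resize(b[140:260,190:350],None,fx=4,fy=4,interpolation=cv2.INTER_CUBIC))
E
```

```text
time: 23.95
tool_pos: [0.6529, 0.0023, 0.0717]
orientation: [-0.072, 0.997, -0.0, -0.0]
wrist_force: [2.9, -0.8, -6.7]
grip_width: 0.322
cur [0.6529 0.0023 0.0717] yaw_y 1.7149 z [-2.e-04 -2.e-04 -1.e+00] q6 [ 0.004  0.515  0.088  1.144 -0.    -0.14 ]
shift [-0.0002  0.0005  0.0197] turn about tool z -0.0008 alt 3.141 -3.142
```

View pics/s16.png

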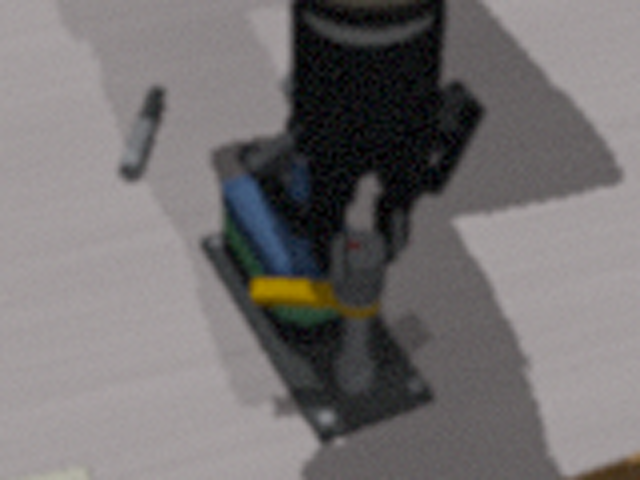

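```bash
python3 -m creep '[[0,0,0,0.08,0.01],[0,0,0,0.19,0.01],[0,0,0,0.30,0.01],[0,0,0,0.41,0.01],[0,0,0,0.52,0.01],[0,0,0,0.63,0.01],[0,0,0,0.74,0.01],[0,0,0,0.85,0.01],[0,0,0,0.94,0.01],[0,0,0,1.01,0.01],[0,0,0,1.04,0.01],[0,0,0,1.04,0.01],[0,0,0,1.04,0.01]]'
python3 - <<'E'
from h import *
from plant import sensors,grab_frame
st=sensors.state();delta((.653,.0028,.052),.1449+np.pi/2,st); print(st['wrist_force'],st['moment'])
b=grab_frame('scene')[:,:,::-1]; cv2.imwrite('pics/s17.png',cv2.resize(b[140:260,190:350],None,fx=4,fy=4,interpolation=cv2.INTER_CUBIC))
E
```

```text
time: 25.3
tool_pos: [0.6529, 0.0024, 0.0716]
orientation: [0.433, 0.902, -0.0, -0.0]
wrist_force: [1.6, -1.6, -6.8]
grip_width: 0.327
cur [0.6529 0.0024 0.0716] yaw_y 0.676 z [-3.e-04 -1.e-04 -1.e+00] q6 [ 0.004  0.515  0.088  1.144 -0.     0.898]
shift [0.0003 0.0003 0.0196] turn about tool z -1.0397 alt 2.102 -4.181
[ 1.58386297 -1.63547369 -6.82908152] [-0.14003206 -0.4792993  -0.02618535]
```

View pics/s17.png

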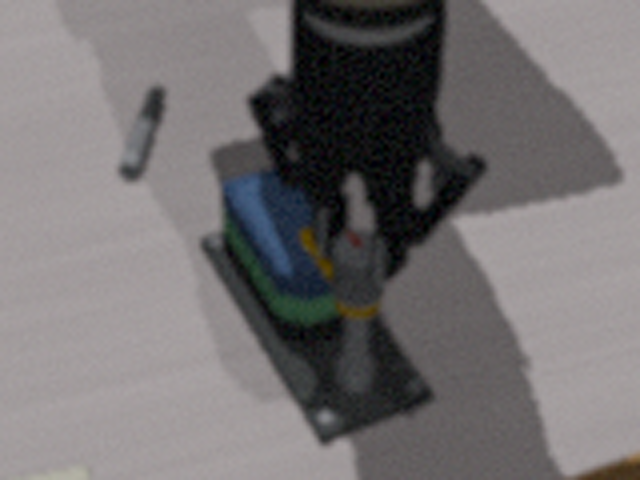

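```bash
python3 -m creep '[[0,0,0.002,0,0.01],[0,0,0.004,0,0.01],[0,0,0.006,0,0.01],[0,0,0.007,0,0.01],[0,0,0.008,0,0.01],[0,0,0.009,0,0.01],[0,0,0.009,0,0.01]]'
```

```text
time: 26.05
tool_pos: [0.6532, 0.0023, 0.0633]
orientation: [0.433, 0.901, 0.0, 0.0]
wrist_force: [0.9, -2.1, -1.2]
grip_width: 0.324
```

Contact came at the expected height: the downward load on the wrist dropped from 6.8 N to 1.2 N. Now I'll release and retreat upwards.

```bash
python3 -m creep '[[0,0,0,0,0.035],[0,0,0,0,0.06],[0,0,0,0,0.085],[0,0,0,0,0.085],[0,0,0,0,0.085],[0,0,-0.01,0,0.085],[0,0,-0.03,0,0.085],[0,0,-0.06,0,0.085],[0,0,-0.1,0,0.085],[0,0,-0.13,0,0.085],[0.0,0,-0.15,0,0.085]]'
python3 -m creep '[[0.02,0,0,0,0.085],[0.06,0,0,0,0.085],[0.1,0,0,0,0.085],[0.13,0,0,0,0.085],[0.14,0,0,0,0.085],[0.14,0,0,0,0.085],[0.14,0,0,0,0.085]]'
python3 - <<'E'
from h import *
from plant import sensors,camera_params,grab_frame
st=sensors.state();print(st['tool_pos'],st['wrist_force'])
c=camera_params('wrist'); o=grab_frame('wrist')[:,:,::-1].copy(); cv2.imwrite('pics/w18r.png',o)
p=(.5689,-.0095,.1449)
ARM=np.array([[.025,-.007],[.085,-.007],[.085,.007],[.025,.007]])
for out,z,col in ((OUT,.048,(0,255,0)),(OUT,.068,(255,0,255)),(PL,.008,(0,0,255)),(ARM,.076,(255,255,0))):
    cv2.polylines(o,[np.round(proj(place(out,*p,z),c)*16).astype(np.int32)],True,col,1,cv2.LINE_AA,4)
cv2.imwrite('pics/w18.png',o)
b=grab_frame('scene')[:,:,::-1]; cv2.imwrite('pics/s18.png',cv2.resize(b[140:260,190:350],None,fx=4,fy=4,interpolation=cv2.INTER_CUBIC))
cv2.imwrite('pics/t18.png',grab_frame('top')[:,:,::-1])
E
```

```text
time: 27.15
tool_pos: [0.6536, 0.0024, 0.2165]
orientation: [0.433, 0.901, 0.001, 0.002]
wrist_force: [0.6, -0.3, 0.6]
grip_width: 0.998
time: 27.85
tool_pos: [0.5662, 0.1113, 0.2132]
orientation: [0.433, 0.901, 0.0, 0.0]
wrist_force: [0.2, -0.7, 0.0]
grip_width: 0.995
[0.56622617 0.11126247 0.21322757] [ 0.21282665 -0.6846215   0.00327153]
```

View pics/w18.png

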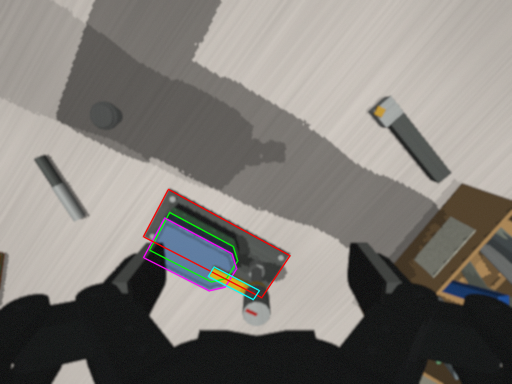

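View pics/s18.png

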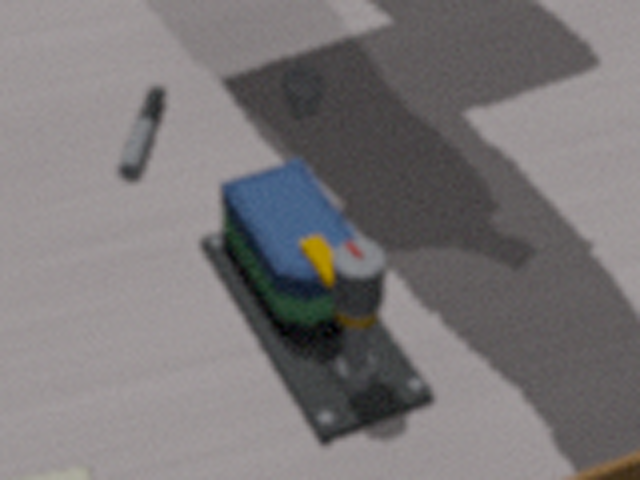

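View pics/t18.png

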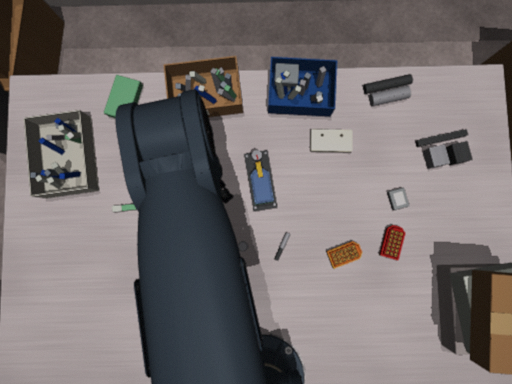

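The cover, skirts and yellow arm all match the predicted outlines, the arm lies straight over the stack, and nothing else on the shelf has moved. Handing in.

```bash
python3 - <<'E'
from plant import sensors,r
print(r.hand_in()); print(sensors.state()['time'])
E
```

```text
the job is handed in; nothing more can be done
None
the job is handed in; nothing more can be done
```

The stack is built and handed in at about 28 s on the robot's clock. The green tray is on the bottom tray, the cover is on the green tray, and the collar was lifted about 18 mm, turned about 1.04 rad and let down with its arm on the cover. `hand_in()` gave no verdict.

**Last checks:**
- **Seating:** both plates met the one below at the predicted height, pressing with about 8–11 N.
- **Position:** in the wrist view after release, the cover's outline and the yellow arm lie on the predicted lines.
- **Collar:** the arm rests about straight over the stack, roughly 0.03 rad off by the measured angles. The wrist load fell from 6.8 N to 1.2 N as it came to rest.
- **Surroundings:** the gripper is open and clear. The things on the shelf that I could see in the last pictures stand where they were; the robot arm hid some of them in the top view.

**What disagreed:**
- **Fingertips:** they stood about 25–45 mm behind the stated TCP, depending on the opening. My first grasp closed just above the green tray's land without moving it, so I reopened, went lower and gripped the skirt.
- **Arm position:** steady errors of 1–3 mm between commanded and measured position were corrected before each placing.

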